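# Load the wash chart, drop the kickstand and hold the stand upright

## Robot

A 6-joint arm with a two-finger parallel gripper is mounted at the origin on the work surface. World frame = base frame: x ahead of the robot, y to its left, z up, the work surface at z = 0. Lengths are in m, angles in degrees, forces in N, time in s.
With the tool pointing down it reaches from about 0.275 to 0.825 m from the base axis. Payload 5.2 kg.
Tool frame: the origin (TCP) lies at the very end of the fingers, on their centre line; the grasp point (between the pads) lies pinch_z behind it (pinch_z is the distance from the TCP to the grasp point, in m); z points along the fingers, x is the direction in which the jaws open and shut, and the axes are right-handed (so a half turn about z gives the same grasp; the last joint's range is limited). The gripper opens to 93 mm and grips with 3 to 60 N. Pads are 15 mm wide; open, the fingers measure 128 mm over their backs; the gripper's body (75 mm by 188 mm) begins 65 mm behind the grasp point.
Start: joints at [54.442, 14.817, 87.949, -0, 77.235, -11.62], TCP at [0.223, 0.503, 0.219] pointing down, gripper open.
Joint ranges: [-179.93, 179.93], [-52.35, 119.4], [10.71, 147.94], [-69.91, 249.91], [12.55, 155.21], [-178.61, 178.61]. Speed limits (degrees/s): [147.25, 147.25, 180, 180, 180, 180].

## Interface

Orientations are given as [roll, pitch, yaw] about the fixed x, y, z axes, in that order (R = Rz(yaw) Ry(pitch) Rx(roll)).
In Python, from station import observe, read_camera, finish_job, pinch_z gives the robot as it stands. The module is installed in compiled form; this text tells all that it offers.
- The arm moves only by the tool jog_arm, never from a script. Its argument "moves" is a list that holds one entry, the list of rows, each a list of 7 numbers: the shift along the tool's x, y, z in units of 25 mm (1.0 is 25 mm), then the turn, a rotation vector about the tool's x, y, z in units of 6 degrees (1.0 is 6 degrees), then the finger opening in mm, from 0 to 93. A call has 1 to 5 rows; each row shifts and turns the commanded pose from where the row before left it, along the tool's axes as they then stand; what a row does not reach is not made up. A row lasts 1/12 s, in which the tool goes at most 41.7 mm and 7.16 degrees, less where a joint would pass 70% of its speed; a pose out of reach is approached as far as the arm can. A call is refused whole if a number of a shift passes 1 or a number of a turn 1, either way. A call with a gripper value outside its range is refused whole. The fingers move at their own pace and stop on an object; "newtons" is the grip in N (left out, the last holds). Time passes only in rows, so rows that do not move let the fingers close. It gives the time, the measured TCP pose, the force and the opening at its end, in the units of the state.
- observe(): the state, without advancing time (a new reading comes with each control period).
- read_camera(name): name is "scene" or "top" or "wrist"; returns a dict with "color" (480x640x3 uint8, red, green, blue), "fx", "fy", "cx", "cy" (pixels), "world_from_camera" (4x4, takes a point from camera to world coordinates). Camera axes: x right, y up, looking along -z (the intrinsics and any distortion apply to the point x, -y, -z); pixel columns grow to the right and rows downward; lengths in m; the calibration is good to about 2 mm. A picture is of the moment at which its call begins. There is no depth.
- finish_job(): hands the job in, once; it reports no verdict.
The state is a dict: "time": time; "q": joint angles; "qd": joint speeds; "joint_efforts": joint torques, N m; "eef_pos": TCP position; "ee_rot": TCP orientation; "wrist_force": force on the tool from outside, world axes, zero at the start; "ft_torque": the same for the moment, N m; "opening": opening from 0.0 (shut) to 1.0 (fully open).
Only numpy, scipy, OpenCV 4.12 (cv2) and the standard library are available. Lean on these libraries where they do the work, as an engineer would, in place of code of your own. Each camera call takes 0.05 s, during which the arm holds its last target.

## Task

Take the white wash chart out of its pine block and slide it down into the slot of the aluminium frame until it is fully home, then flip the frame's kickstand over the top so that it drops all the way down behind. Then take the frame by its blue post, swing it up from its forward lean to upright and finish still holding it there by the post, because it tips forward again if you let go. Leave everything else on the shelf where it is.

Things in the scene. Friction and masses are not known exactly. Their poses are not given: they have to be found in the camera images.
- chart_mid (a point): Centre of the wash chart: a rigid white plastic plate with coloured squares on both faces, 8 mm thick (own x), 100 mm wide (own y), 120 mm tall (own z), about 110 g; its two faces are alike, so either face may point forward. It stands upright in a groove 24 mm deep in a fixed pine block 60 x 136 x 30 mm; the top 96 mm or so stand clear of the block. The groove's long side runs along the chart's own y.
- slot_mouth (a point): Middle of the mouth of the frame's slot. Axes: z points up out of the slot, y along its width (towards the kickstand side), x across it, to the back, away from the robot. The slot is 11 mm (x) by 104 mm (y) inside, with flared lips that rise 10 mm above this point and spread a few mm outward, walls 4 mm, and is 70 mm deep to its floor, so the seated chart's centre lies 10 mm below this point along z and the chart stands 50 mm out of the slot. The slot leans with the frame.
- frame (a joint): Lean of the frame about its hinge, rad: 0 upright, negative leaning forward towards the robot; stops at -0.30 (where it starts and rests under its own weight) and at 0.03. It turns freely; about 0.6 kg with its centre of mass ahead of the hinge, so it always tips forward.
- hinge (a point): Middle of the frame's hinge, 35 mm above the shelf; its own y is the hinge axis (level, towards the kickstand side), x points to the back of the stand. The slot mouth lies 115 mm above and 15 mm in front of it when the frame is upright. The hinge sits on a fixed dark steel foot 130 x 130 mm.
- kick (a joint): Turn of the kickstand on the frame, rad: 0 stowed (pointing up and forward, where it starts), 2.57 at its stop, fully down behind the frame. It turns freely about an axis parallel to the hinge: pushed to the back over the upright position it drops the rest of the way by its own weight; short of that it falls back forward.
- kick_pivot (a point): Pivot of the kickstand at the frame's side, 85 mm to the +y side of the hinge's middle and 60 mm above the hinge (frame upright). The kickstand turns about its y direction.
- kick_tab (a point): Middle of the orange foot tab at the kickstand's free end, 125 mm from the pivot: a round bar 14 mm thick and 45 mm long, parallel to the hinge axis, centred 22 mm farther out (+y) than the dark steel leg, which is 10 mm thick.
- post_grip (a point): The blue grab post of the frame, on the side opposite the kickstand: upright bar 16 mm (own x, front to back) by 22 mm (own y) by 80 mm; this point is 50 mm above its foot and 30 mm below its top. Axes parallel to those of the slot; the post leans with the frame. It lies 140 mm above the hinge, 15 mm in front of it and 85 mm to its -y side (frame upright). 17 mm are free between post and sleeve.
- bottle: Green glass bottle, 66 mm wide, 190 mm tall, loose bystander; origin under its centre.
- peg_tin: Stainless steel peg tin, 90 mm wide, 100 mm tall, loose bystander; origin under its centre.
- jar: Glass jar with white lid, 76 mm wide, 110 mm tall, loose bystander; origin under its centre.
- scoop: White plastic laundry scoop, 75 x 60 x 45 mm with an 80 mm handle to its -x, loose bystander; origin under the centre of its bowl.
- spoon_rest: Blue ceramic spoon rest, 96 mm dish with a 60 mm handle to its -x, 10 mm high, loose bystander; origin under the dish.
- clip_hanger: Spring clip hanger lying flat, 280 mm steel bar (own y) with two grey clips, 12 mm high, loose bystander; origin under the bar's middle.

How it is judged:
By the outcome, as a careful person would: the job done as asked, in the order asked, and still so for the second after the job is handed in, while the arm keeps its last pose, push and grip.
It also fails if it takes over 61 s, if anything falls off the work surface, if the arm or the gripper's body presses on something with over 40 N, if the wrist force passes 120 N, or if a joint passes its speed limit or range.

## Working session

There is one attempt and no reset: what is moved stays moved. The work goes in short steps, Python scripts to look and compute and a tool call to move; the robot and the scene stay as the last step left them, time stands still between calls to the robot, and variables do not carry over. Pictures are saved under pics/ and viewed, and the job is handed in when it is done.

Besides the shell and the picture viewer there is one more tool, called after "Request:" as a command line: name --argument value ..., lists and objects as JSON in quotes. jog_arm: Moves the arm, as the interface text tells. Its arguments: {"type":"object","properties":{"moves":{"type":"array","items":{"type":"array","items":{"type":"array","items":{"type":"number"}}}},"newtons":{"type":"number"}},"required":["moves"]}

```bash
mkdir -p pics
cat > h.py <<'E'
import numpy as np, cv2
from station import observe, read_camera, finish_job, pinch_z
def snap(n,tag):
    d=read_camera(n); cv2.imwrite(f'pics/{tag}.png',cv2.cvtColor(d['color'],cv2.COLOR_RGB2BGR)); np.save(f'pics/{tag}.npy',d,allow_pickle=True); return d
def load(tag): return np.load(f'pics/{tag}.npy',allow_pickle=True).item()
E
python3 - <<'E'
from h import *
print(pinch_z, observe())
for n in ['scene','top','wrist']:
    d=snap(n,n+'0'); print(n,{k:v for k,v in d.items() if k!='color'})
E
```

```text
0.0188 {'time': 0.0, 'q': array([ 5.44407328e+01,  1.48569886e+01,  8.80075229e+01, -8.92630928e-04,
        7.72327591e+01, -1.16201710e+01]), 'qd': array([-0.01441739, -0.0690511 , -0.1181264 ,  0.02229972,  0.04151258,
       -0.02395451]), 'joint_efforts': array([-2.56620806e-03, -4.37312150e+01, -2.83993328e+01,  7.13036698e-02,
        4.17161314e-02, -2.18991136e-04]), 'eef_pos': array([0.22285892, 0.5022715 , 0.21786391]), 'ee_rot': array([-1.79981260e+02,  9.54522530e-02,  6.60611174e+01]), 'wrist_force': array([ 0.84972498,  0.5042357 , -0.07999364]), 'ft_torque': array([0.00376933, 0.00244942, 0.06081698]), 'opening': 0.997634457137429}
scene {'fx': 622.748467262777, 'fy': 622.748467262777, 'cx': 317.40817778128627, 'cy': 242.77045106753457, 'world_from_camera': array([[ 8.10926717e-01, -4.72231326e-01,  3.45536443e-01,
         1.10893068e+00],
       [ 5.85147076e-01,  6.55319742e-01, -4.77659853e-01,
        -6.87979568e-01],
       [-8.70906434e-04,  5.89536776e-01,  8.07741067e-01,
         1.30436016e+00],
       [ 0.00000000e+00,  0.00000000e+00,  0.00000000e+00,
         1.00000000e+00]])}
top {'fx': 511.4521260587258, 'fy': 511.4521260587258, 'cx': 316.1720334723427, 'cy': 234.82894260436288, 'world_from_camera': array([[-0.00620686,  0.97417483, -0.22570971,  0.36906247],
       [-0.99997366, -0.00689599, -0.00226486, -0.01582759],
       [-0.00376286,  0.22568971,  0.97419197,  1.25961372],
       [ 0.        ,  0.        ,  0.        ,  1.        ]])}
wrist {'fx': 376.44848403526044, 'fy': 376.44848403526044, 'cx': 317.2252522512619, 'cy': 237.80033546652513, 'world_from_camera': array([[ 0.4050851 , -0.88361732, -0.23479031,  0.15777033],
       [ 0.91427536,  0.39077498,  0.10674966,  0.53254166],
       [-0.00257567, -0.25790569,  0.96616666,  0.383844  ],
       [ 0.        ,  0.        ,  0.        ,  1.        ]])}
```

View pics/scene0.png

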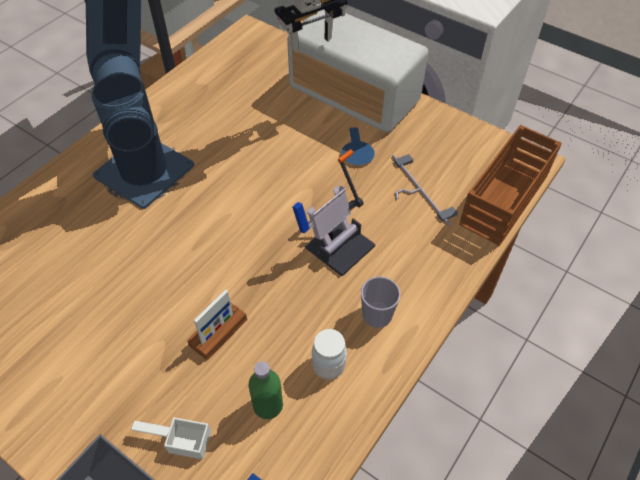

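View pics/top0.png

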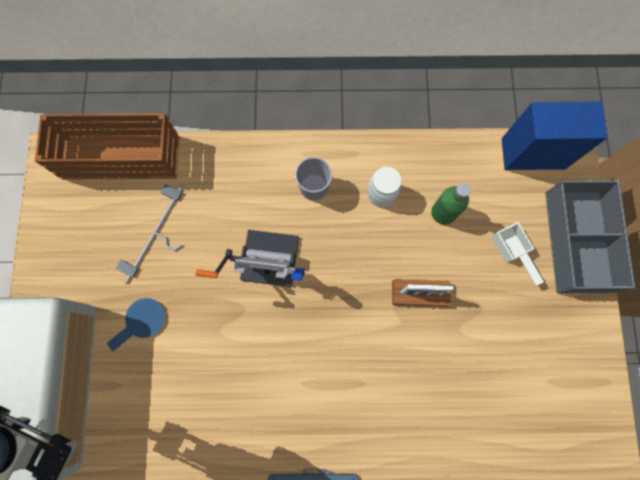

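View pics/wrist0.png

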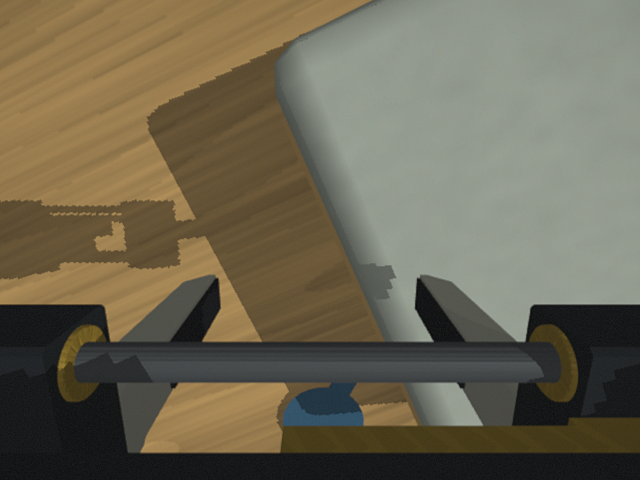

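The scene picture shows the chart block near (217,325), and the frame near (335,220) with its blue post at (300,217) and orange tab at (346,157). In the top view they are at (425,290), (268,258), (298,274) and (206,273). Next I'll view enlarged crops.

```bash
cat >> h.py <<'E'
def ray(d,u,v):
    M=d['world_from_camera']; r=M[:3,:3]@np.array([(u-d['cx'])/d['fx'],-(v-d['cy'])/d['fy'],-1]); return M[:3,3],r/np.linalg.norm(r)
def onz(d,u,v,z):
    o,r=ray(d,u,v); return o+r*(z-o[2])/r[2]
def tri(d1,p1,d2,p2):
    o1,r1=ray(d1,*p1);o2,r2=ray(d2,*p2)
    s=np.linalg.lstsq(np.c_[r1,-r2],o2-o1,rcond=None)[0]
    a=o1+s[0]*r1;b=o2+s[1]*r2; return (a+b)/2,np.linalg.norm(a-b)*1000
def proj(d,P):
    M=d['world_from_camera']; c=M[:3,:3].T@(np.asarray(P)-M[:3,3]); return np.array([d['cx']+d['fx']*c[0]/-c[2], d['cy']-d['fy']*c[1]/-c[2]])
def crop(d,x,y,w,h,k,name):
    c=cv2.resize(d['color'][y:y+h,x:x+w],None,fx=k,fy=k,interpolation=cv2.INTER_CUBIC)
    cv2.imwrite(f'pics/{name}.png',cv2.cvtColor(c,cv2.COLOR_RGB2BGR))
E
python3 - <<'E'
from h import *
s=load('scene0');t=load('top0')
crop(s,270,135,130,150,5*1,'cs1') 
crop(s,170,270,100,100,6,'cs2')
crop(t,180,210,150,90,5,'ct1')
crop(t,380,260,90,60,8,'ct2')
E
python3 - <<'E'
import cv2,numpy as np
for n in ['cs1','cs2','ct1','ct2']: print(n,cv2.imread(f'pics/{n}.png').shape)
E
```

```text
cs1 (750, 650, 3)
cs2 (600, 600, 3)
ct1 (450, 750, 3)
ct2 (480, 720, 3)
```

Run:
```python
import cv2
i=cv2.imread('pics/cs1.png'); cv2.imwrite('pics/cs1b.png',cv2.resize(i,(520,600)))
```

```text
(no output)
```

View pics/cs1b.png

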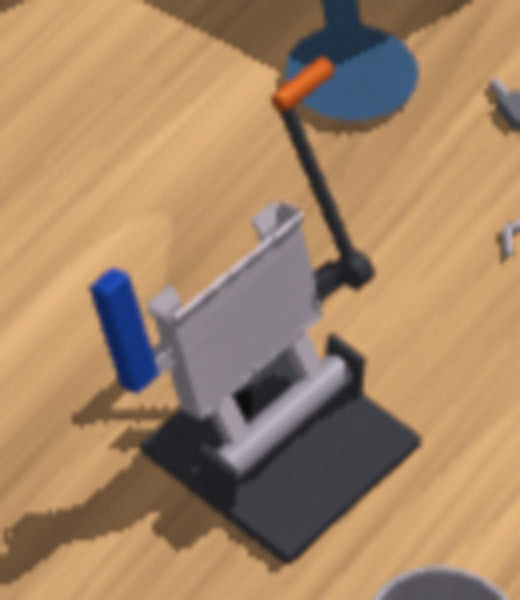

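View pics/cs2.png

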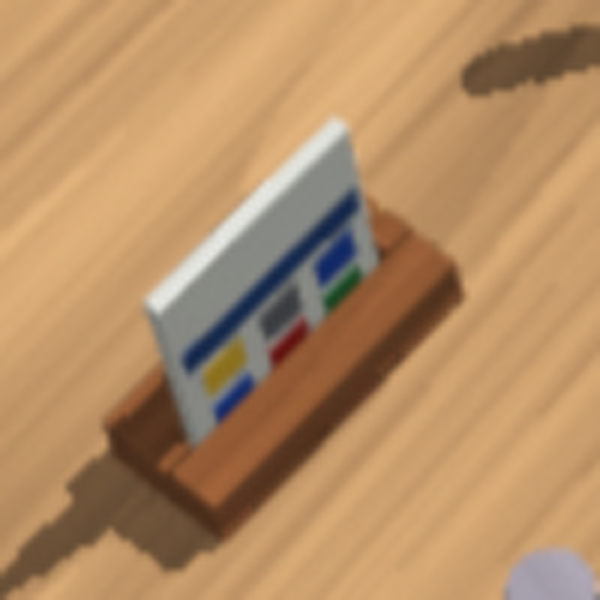

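View pics/ct1.png

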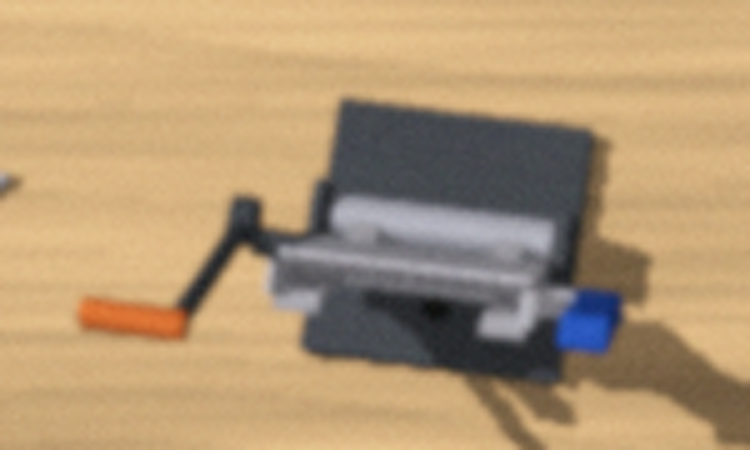

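View pics/ct2.png

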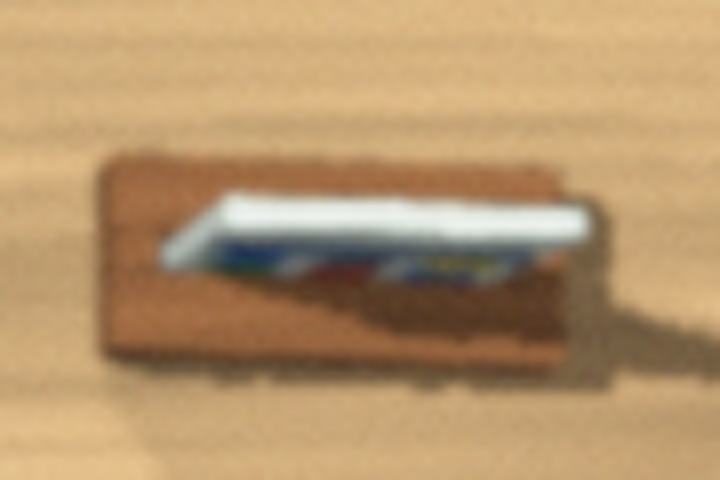

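Run:
```python
from h import *
np.set_printoptions(precision=4,suppress=True)
s=load('scene0');t=load('top0')
T=lambda x,y,X,Y,k:(x/k+X,y/k+Y)
# foot
C=[T(x,y,180,210,5) for x,y in [(343,100),(592,130),(560,380),(303,350)]]
for z in (0.005,0.01):
    P=[onz(t,*c,z) for c in C]; print('foot',z,np.mean(P,0),[np.linalg.norm(P[i]-P[i-1]) for i in range(4)])
    d=(P[0]-P[1])+(P[3]-P[2]); e=(P[0]-P[3])+(P[1]-P[2]); print('y-dir yaw',np.degrees(np.arctan2(-d[0],d[1])),'x yaw',np.degrees(np.arctan2(e[1],e[0])))
k=4
S=[T(x,y,270,135,k) for x,y in [(418,440),(288,560)]]
for c in S: print('scene foot corner',onz(s,*c,0.005))
print('top', [onz(t,*c,0.005) for c in C])
# orange mask
for n,d in (('s',s),('t',t)):
    c=d['color'].astype(int); m=((c[...,0]>170)&(c[...,1]<120)&(c[...,2]<70)).astype(np.uint8)
    nl,l,st,ce=cv2.connectedComponentsWithStats(m); 
    print(n,'orange',[(st[i],ce[i]) for i in range(1,nl) if st[i][4]>15])
    m=((c[...,2]>120)&(c[...,0]<70)&(c[...,1]<100)).astype(np.uint8)
    nl,l,st,ce=cv2.connectedComponentsWithStats(m); 
    print(n,'blue',[(st[i],ce[i]) for i in range(1,nl) if st[i][4]>15])
# chart top
a=T(147,302,170,270,6);b=T(340,122,170,270,6)
A=onz(s,*a,.126);B=onz(s,*b,.126);print('chart scene',A,B,np.linalg.norm(A-B))
q=[onz(t,*T(x,y,380,260,8),.126) for x,y in [(228,192),(590,205),(590,240),(232,240)]]
print('chart top',q,np.mean(q,0))
bl=[onz(t,*T(x,y,380,260,8),.03) for x,y in [(103,155),(562,165),(562,362),(103,352)]]
print('block',bl,np.mean(bl,0))
```

```text
foot 0.005 [0.602  0.1028 0.005 ] [np.float64(0.12797938554117883), np.float64(0.12684584301102492), np.float64(0.12711144438664077), np.float64(0.12795777558787302)]
y-dir yaw -7.247108241497325 x yaw -7.276551588236667
foot 0.01 [0.6011 0.1023 0.01  ] [np.float64(0.12746935052407135), np.float64(0.1263403254900854), np.float64(0.12660486836708768), np.float64(0.12744782669270507)]
y-dir yaw -7.247108241497357 x yaw -7.2765515882366785
scene foot corner [0.6766 0.1606 0.005 ]
scene foot corner [0.6609 0.0356 0.005 ]
top [array([0.6735, 0.1576, 0.005 ]), array([0.657 , 0.0318, 0.005 ]), array([0.5309, 0.0474, 0.005 ]), array([0.5466, 0.1744, 0.005 ])]
s orange [(array([339, 150,  14,  11,  60], dtype=int32), array([345.7833, 154.6667]))]
s blue [(array([347, 145,  27,  19, 307], dtype=int32), array([361.6124, 155.5993])), (array([294, 203,  15,  29, 171], dtype=int32), array([301.9415, 215.9181])), (array([248, 474,  12,   6,  42], dtype=int32), array([253.2143, 477.3333]))]
t orange [(array([196, 270,  21,   8, 106], dtype=int32), array([206.2925, 273.6698]))]
t blue [(array([ 531,  102,   76,   37, 2603], dtype=int32), array([568.1556, 119.6435])), (array([291, 269,  11,  11,  84], dtype=int32), array([296.2262, 275.2619]))]
chart scene [ 0.5114 -0.3127  0.126 ] [ 0.5179 -0.2149  0.126 ] 0.09809923843249643
chart top [array([ 0.518 , -0.2178,  0.126 ]), array([ 0.5137, -0.3181,  0.126 ]), array([ 0.504 , -0.3175,  0.126 ]), array([ 0.5046, -0.2183,  0.126 ])] [ 0.5101 -0.2679  0.126 ]
block [array([ 0.5421, -0.1977,  0.03  ]), array([ 0.5381, -0.3361,  0.03  ]), array([ 0.479 , -0.3322,  0.03  ]), array([ 0.4828, -0.1953,  0.03  ])] [ 0.5105 -0.2654  0.03  ]
```

Run:
```python
from h import *
np.set_printoptions(precision=4,suppress=True)
s=load('scene0');t=load('top0')
S=lambda x,y:(x/4+270,y/4+135)
T=lambda x,y:(x/5+180,y/5+210)
def p(n,a,b):
    r=tri(s,a,t,b);print(n,r);return r[0]
tab=p('tab',(345.8,154.7),(206.3,273.7))
p('tabL',S(330,66),T(84,312));p('tabR',S(283,100),T(186,324))
post=p('posttop',S(111,279),T(588,328))
p('pivot(joint)',S(356,268),T(245,212))
p('hingeL',S(342,370),T(340,212));p('hingeR',S(233,460),T(550,235))
for yaw in (-7.25,):
  c,sn=np.cos(np.radians(yaw)),np.sin(np.radians(yaw)); R=np.array([[c,-sn,0],[sn,c,0],[0,0,1]])
  th=-.3; L=np.array([[np.cos(th),0,np.sin(th)],[0,1,0],[-np.sin(th),0,np.cos(th)]])
  print('hinge from posttop',post-R@L@np.array([-.015,-.085,.17]))
  # kick leg direction stowed: unknown angle; tab y offset 107
  print('foot centre in hinge', )
  for h in ([.62,.1,.035],):
    for n,v in (('tab',tab),): print(n,L.T@R.T@(v-np.array(h)))
```

```text
tab (array([0.5349, 0.2195, 0.1997]), np.float64(6.313662034559958))
tabL (array([0.5392, 0.2414, 0.1947]), np.float64(8.089810983740545))
tabR (array([0.5335, 0.1978, 0.1982]), np.float64(8.723714068639667))
posttop (array([0.5308, 0.0286, 0.1925]), np.float64(6.403279535885726))
pivot(joint) (array([0.6003, 0.1914, 0.0931]), np.float64(4.209042002474898))
hingeL (array([0.6135, 0.1572, 0.0324]), np.float64(8.61576799098103))
hingeR (array([0.6001, 0.0541, 0.0394]), np.float64(8.893963718902079))
hinge from posttop [0.6055 0.1048 0.0345]
foot centre in hinge
tab [-0.0463  0.1078  0.1867]
```

The two views agree with the given sizes: the hinge comes out at z≈0.035, the kickstand length at 0.127 and the block at 60x137. They still differ from each other by 6–9 mm, so I'll take a close wrist view of the frame on the way.

Request:
jog_arm --moves '[[[0,0,-1,0,0,1,93],[0,0,-1,0,0,1,93],[0,0,-1,0,0,1,93],[0,0,-1,0,0,1,93],[0,0,-1,0,0,1,93]]]'

```text
time: 0.57
eef_pos: [0.2229, 0.5024, 0.3445]
ee_rot: [180.0, 0.0, 35.8]
wrist_force: [1.1, 0.5, -0.2]
opening: 0.997
```

Request:
jog_arm --moves '[[[0,1,-1,0,0,1,93],[0,1,-0.5,0,0,1,93],[0,1,0,0,0,1,93],[0,1,0,0,0,1,93],[0,1,0,0,0,1,93]]]'

```text
time: 0.98
eef_pos: [0.2741, 0.3888, 0.381]
ee_rot: [180.0, -0.0, 5.8]
wrist_force: [0.7, -0.2, 0.6]
opening: 0.999
```

Request:
jog_arm --moves '[[[0.5,1,0,0,0,1,93],[0.5,1,0,0,0,1,93],[0.6,1,0,0,0,0.2,93],[0.6,1,0,0,0,0,93],[0.6,1,0,0,0,0,93]]]'

```text
time: 1.4
eef_pos: [0.3371, 0.2602, 0.3809]
ee_rot: [180.0, 0.0, -7.1]
wrist_force: [0.2, 0.2, -0.2]
opening: 0.999
```

Request:
jog_arm --moves '[[[1,0.72,0,0,0,0,93],[1,0.72,0,0,0,0,93],[1,0.72,0,0,0,0,93],[1,0.72,0,0,0,0,93],[1,0.72,0,0,0,0,93]]]'

```text
time: 1.82
eef_pos: [0.4506, 0.1554, 0.381]
ee_rot: [-180.0, 0.0, -7.2]
wrist_force: [-0.1, 0.4, 0.7]
opening: 1.0
```

Request:
jog_arm --moves '[[[1,0.75,0,0,0,0,93],[1,0.75,0,0,0,0,93],[1,0.75,0,0,0,0,93],[1,0.75,0,0,0,0,93],[1,0.75,0,0,0,0,93]]]'

```text
time: 2.23
eef_pos: [0.5631, 0.0469, 0.3808]
ee_rot: [-180.0, 0.0, -7.2]
wrist_force: [-0.2, 0.8, 0.4]
opening: 1.0
```

Request:
jog_arm --moves '[[[0.3,0,0,0,0,0,93],[0,0,0,0,0,0,93]]]'

```text
time: 2.4
eef_pos: [0.5709, 0.0458, 0.3795]
ee_rot: [-180.0, 0.1, -7.3]
wrist_force: [-0.6, 0.2, -0.9]
opening: 1.001
```

Run:
```python
from h import *
d=snap('wrist','w1'); print(observe()['eef_pos']); print(d['world_from_camera'])
```

```text
[0.56985317 0.04700367 0.3800572 ]
[[ 0.99201087  0.12112047  0.03527409  0.5804472 ]
 [-0.12612316  0.95824236  0.25664086  0.11768522]
 [-0.00271667 -0.2590394   0.96586293  0.545381  ]
 [ 0.          0.          0.          1.        ]]
```

View pics/w1.png

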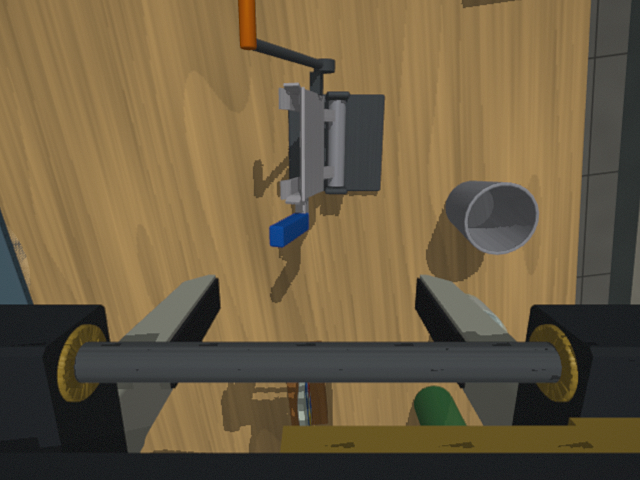

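The wrist view shows the frame around (315,140), the blue post with its top face near (278,235), the tab at (248,22) and the pivot at (322,66). I'll zoom in.

Run:
```python
from h import *
d=load('w1'); crop(d,230,70,160,185,3.2,'w1a'); i=cv2.imread('pics/w1a.png');print(i.shape)
```

```text
(592, 512, 3)
```

View pics/w1a.png

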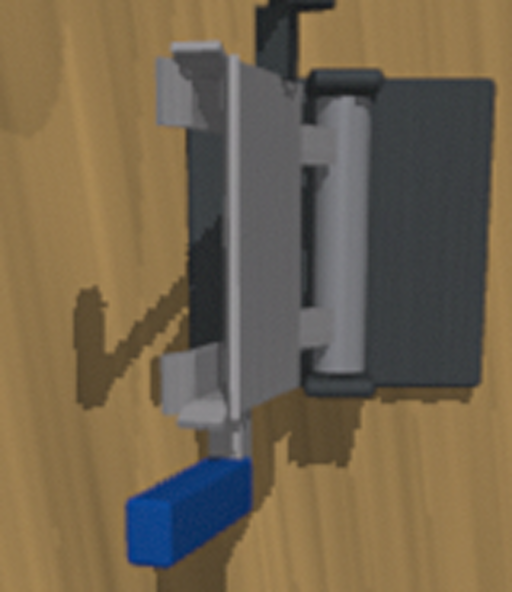

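Run:
```python
from h import *
np.set_printoptions(precision=4,suppress=True)
d=load('w1'); W=lambda x,y:(x/3.2+230,y/3.2+70)
yaw=np.radians(-7.25);c,s=np.cos(yaw),np.sin(yaw);R=np.array([[c,-s,0],[s,c,0],[0,0,1]])
th=-.3;L=np.array([[np.cos(th),0,np.sin(th)],[0,1,0],[-np.sin(th),0,np.cos(th)]])
p=onz(d,*W(150,530),.193);print('posttop',p,'hinge',p-R@L@[-.015,-.085,.17])
# rear lip top edge: ~ (5.5+4+3..) 
for q in [(233,55),(238,415)]:
  z=.035+(L@[-.005,0,.125])[2]; p=onz(d,*W(*q),z); print('lip',z,p)
a=onz(d,*W(233,55),.154);b=onz(d,*W(238,415),.154);e=a-b;print(np.linalg.norm(e),'yaw',np.degrees(np.arctan2(-e[0],e[1])))
m=(a+b)/2; print('hinge from lip (x approx)',m-R@L@[-.015+.011,0,.125])
# hinge cyl ends at z .035..: radius ?
for q in [(347,97),(343,372)]: print('hinge end',onz(d,*W(*q),.045))
for q in [(493,80),(478,385)]: print('foot back corner',onz(d,*W(*q),.006), 'centre:',onz(d,*W(*q),.006)-R@[.065,.065*(1 if q[1]<100 else -1),0])
p=onz(d,322,66,.095);print('pivot',p)
H=np.array([.605,.105,.035])
for n,v in dict(posttop=[-.015,-.085,.17],pivot=[0,.085,.06],mouth=[-.015,0,.115],hinge=[0,0,0]).items():
  P=H+R@L@np.array(v); print(n,P,[proj(load(k),P) for k in ('w1','scene0','top0')])
```

```text
posttop [0.5291 0.0311 0.193 ] hinge [0.6039 0.1073 0.035 ]
lip 0.15293946010739407 [0.5713 0.166  0.1529]
lip 0.15293946010739407 [0.5579 0.0562 0.1529]
0.11024518241237617 yaw -6.962776265220015
hinge from lip (x approx) [0.6051 0.106  0.0358]
hinge end [0.611  0.1584 0.045 ]
hinge end [0.5974 0.0517 0.045 ]
foot back corner [0.6751 0.1605 0.006 ] centre: [0.6024 0.1042 0.006 ]
foot back corner [0.6581 0.0331 0.006 ] centre: [0.6018 0.1058 0.006 ]
pivot [0.594  0.1921 0.095 ]
posttop [0.5302 0.0288 0.193 ] [array([278.3782, 237.7415]), array([296.2679, 204.7931]), array([296.3713, 274.7913])]
pivot [0.5981 0.1916 0.0923] [array([325.747 ,  66.4299]), array([357.5242, 202.0417]), array([228.2699, 252.7686])]
mouth [0.5571 0.1111 0.1404] [array([296.8957, 146.2287]), array([326.0848, 202.3895]), array([260.2532, 266.5671])]
hinge [0.605 0.105 0.035] [array([338.0051, 144.3036]), array([339.6885, 239.1037]), array([267.8878, 254.2654])]
```

Wrist, top and scene views now agree on the hinge at about (0.6045, 0.106, 0.035) with yaw −7.2°. Next I'll move on to the chart.

Request:
jog_arm --moves '[[[-0.03,1,0,0,0,0,93],[-0.03,1,0,0,0,0,93],[-0.03,1,0,0,0,0,93],[-0.03,1,0,0,0,0,93],[-0.03,1,0,0,0,0,93]]]'

```text
time: 2.87
eef_pos: [0.5492, -0.0755, 0.3818]
ee_rot: [-180.0, -0.0, -7.0]
wrist_force: [0.1, -0.4, 0.2]
opening: 0.999
```

Request:
jog_arm --moves '[[[-0.03,1,0,0,0,0,93],[-0.03,1,0,0,0,0,93],[-0.03,1,0,0,0,0,93],[-0.03,1,0.4,0,0,0,93],[-0.03,1,0.4,0,0,0,93]]]'

```text
time: 3.28
eef_pos: [0.5307, -0.1992, 0.3623]
ee_rot: [180.0, -0.1, -7.0]
wrist_force: [1.3, -0.9, 0.7]
opening: 0.999
```

Request:
jog_arm --moves '[[[-0.03,1,0.4,0,0,0,93],[-0.03,1,0.4,0,0,0,93],[-0.03,1,0.4,0,0,0,93],[-0.03,1,0,0,0,-0.8,93],[-0.03,1,0,0,0,0,93]]]'

```text
time: 3.7
eef_pos: [0.5133, -0.3225, 0.3311]
ee_rot: [-179.9, 0.0, -2.0]
wrist_force: [0.5, 0.1, 0.1]
opening: 1.003
```

Request:
jog_arm --moves '[[[0,0,0,0,0,0,93],[0,0,0,0,0,0,93]]]'

```text
time: 3.87
eef_pos: [0.5137, -0.323, 0.3312]
ee_rot: [-180.0, 0.0, -2.4]
wrist_force: [0.8, 0.1, 0.5]
opening: 0.999
```

Run:
```python
from h import *
d=snap('wrist','w2'); print(observe()['eef_pos'],observe()['ee_rot'])
```

```text
[ 0.51397938 -0.32224409  0.33147612] [-1.79955144e+02 -9.78380940e-03 -2.31998673e+00]
```

View pics/w2.png

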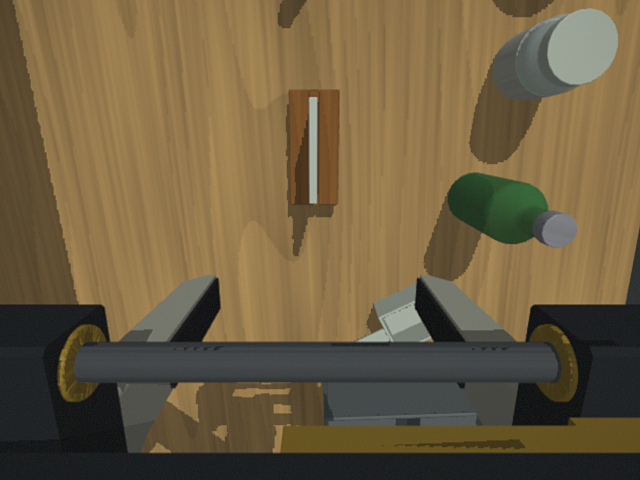

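The view shows the chart's top edge as a thin white strip from about (313,97) to (313,204), with the block around it.

Run:
```python
from h import *
np.set_printoptions(precision=4,suppress=True)
d=load('w2'); c=d['color'].astype(int)[80:225,295:335]
m=((c[...,0]>140)&(c.max(2)-c.min(2)<45)).astype(np.uint8)
cs,_=cv2.findContours(m,cv2.RETR_EXTERNAL,cv2.CHAIN_APPROX_NONE); k=max(cs,key=cv2.contourArea)
r=cv2.minAreaRect(k.astype(np.float32)); b=cv2.boxPoints(r)+[295,80]; print(r,b)
P=np.array([onz(d,*q,.126) for q in b]); print(P,P.mean(0))
E=[np.linalg.norm(P[i]-P[i-1]) for i in range(4)];print(E)
ys=P[np.argsort(P[:,1])]; e=ys[2:].mean(0)-ys[:2].mean(0); print('yaw',np.degrees(np.arctan2(-e[0],e[1])))
```

```text
((17.5, 69.5), (105.0, 7.0), 90.0) [[309.  97.]
 [316.  97.]
 [316. 202.]
 [309. 202.]]
[[ 0.5104 -0.2145  0.126 ]
 [ 0.5169 -0.2148  0.126 ]
 [ 0.5128 -0.313   0.126 ]
 [ 0.5058 -0.3127  0.126 ]] [ 0.5115 -0.2638  0.126 ]
[np.float64(0.09834629722360665), np.float64(0.006494861039693084), np.float64(0.09834384584932246), np.float64(0.006967260888641798)]
yaw -2.5282403302444183
```

Request:
jog_arm --moves '[[[-0.1,-1,0.9,0,0,0,93],[-0.07,-1,0.9,0,0,0,93],[0,-0.32,1,0,0,0,93],[0,0,1,0,0,0,70],[0,0,1,0,0,0,50]]]'

```text
time: 4.33
eef_pos: [0.5126, -0.2623, 0.2114]
ee_rot: [180.0, -0.1, -2.1]
wrist_force: [0.8, -0.6, -0.0]
opening: 0.902
```

Request:
jog_arm --moves '[[[0,0,1,0,0,0,45],[0,0,1,0,0,0,40],[0,0,1,0,0,0,40],[0,0,1,0,0,0,40],[0,0,0,0,0,0,40]]]'

```text
time: 4.75
eef_pos: [0.5097, -0.2614, 0.1071]
ee_rot: [-179.7, 0.4, -2.2]
wrist_force: [-0.6, -0.1, -0.6]
opening: 0.551
```

Request:
jog_arm --moves '[[[0,0,0.5,0,0,0,20],[0,0,0,0,0,0,20]]]'

```text
time: 4.92
eef_pos: [0.5119, -0.2636, 0.0984]
ee_rot: [-179.9, 0.1, -2.3]
wrist_force: [-0.1, 1.4, 0.5]
opening: 0.402
```

Run:
```python
from h import *
o=observe();print(o['eef_pos'],o['ee_rot'],o['opening'],o['wrist_force'])
s=snap('scene','s3');crop(s,160,210,130,150,4,'s3a');w=snap('wrist','w3')
```

```text
[ 0.51191477 -0.26364522  0.09844745] [-1.79924127e+02  7.44455346e-02 -2.25020152e+00] 0.40206748006715554 [-0.093479    1.41738217  0.52673127]
```

View pics/s3a.png

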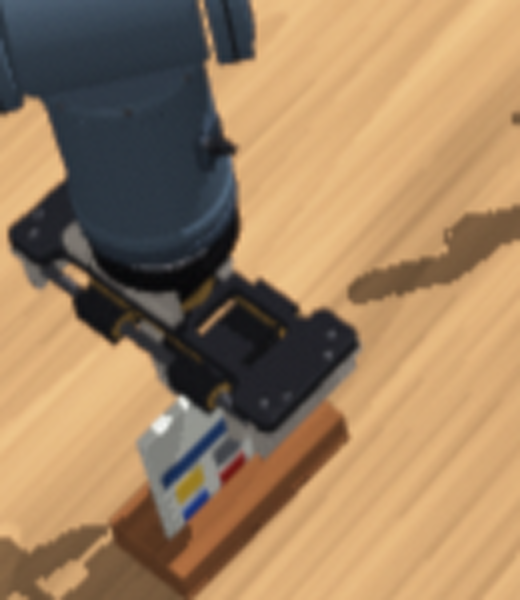

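View pics/w3.png

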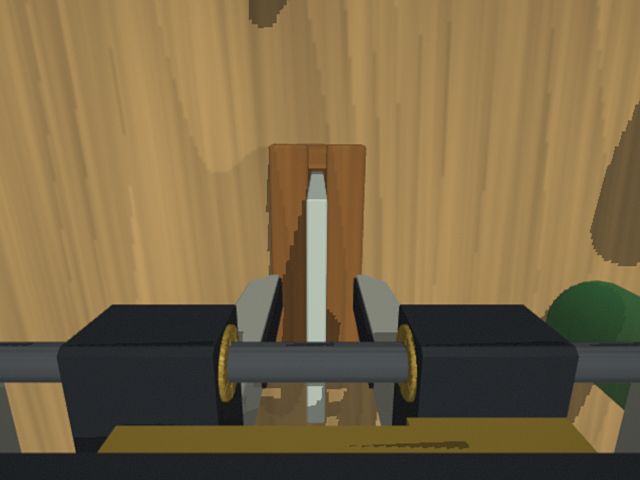

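The chart strip at x≈316 is centred between the fingers. I'll close on it now.

Request:
jog_arm --moves '[[[0,0,0.16,0,0,0,0],[0,0,0,0,0,0,0],[0,0,0,0,0,0,0],[0,0,0,0,0,0,0],[0,0,0,0,0,0,0]]]' --newtons 30

```text
time: 5.43
eef_pos: [0.5124, -0.2657, 0.0954]
ee_rot: [180.0, -0.1, -2.3]
wrist_force: [1.3, 0.4, 3.6]
opening: 0.086
```

Run:
```python
from h import *
o=observe();print(o['eef_pos'],o['ee_rot'],o['opening'],o['wrist_force'],o['ft_torque'])
```

```text
[ 0.51244414 -0.26570674  0.09536021] [ 1.79980935e+02 -5.07915232e-02 -2.34753730e+00] 0.08604415900142226 [1.3376746  0.38942368 3.63767114] [ 0.0974652   0.10544557 -0.02882198]
```

Request:
jog_arm --moves '[[[0,0,-0.4,0,0,0,0],[0,0,-0.6,0,0,0,0],[0,0,-1,0,0,0,0],[0,0,-1,0,0,0,0],[0,0,-1,0,0,0,0]]]'

```text
time: 5.85
eef_pos: [0.5118, -0.2655, 0.1961]
ee_rot: [-180.0, 0.0, -2.3]
wrist_force: [-0.6, -0.2, -0.2]
opening: 0.085
```

Request:
jog_arm --moves '[[[0,0,-1,0,0,0,0],[0,0,-1,0,0,0,0],[0,0,-1,0,0,0,0],[0,0,-0.5,0,0,0,0],[0,0,0,0,0,0,0]]]'

```text
time: 6.27
eef_pos: [0.5133, -0.2666, 0.2865]
ee_rot: [179.8, -0.3, -2.3]
wrist_force: [0.1, -0.0, -0.8]
opening: 0.084
```

Run:
```python
from h import *
o=observe();print(o['eef_pos'],o['ee_rot'],o['opening'],o['wrist_force'],o['ft_torque'])
snap('wrist','w4');snap('scene','s4')
```

```text
[ 0.51327787 -0.26661768  0.28649396] [179.75886838  -0.31830519  -2.34504969] 0.08418457434268556 [ 0.14865512 -0.02281104 -0.81949352] [-0.09040097  0.05595613  0.04556669]
```

View pics/w4.png

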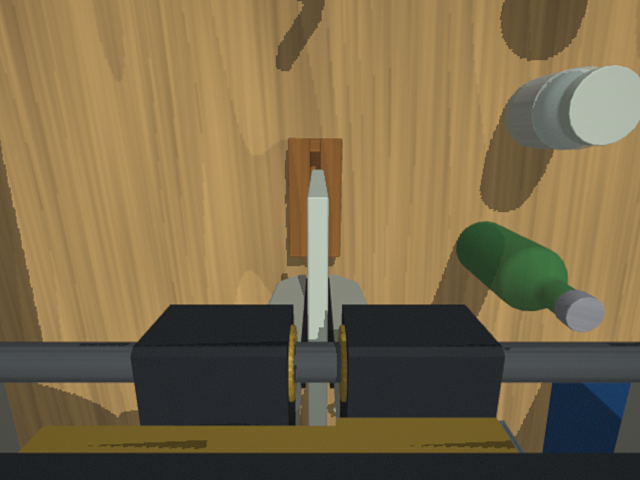

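View pics/s4.png

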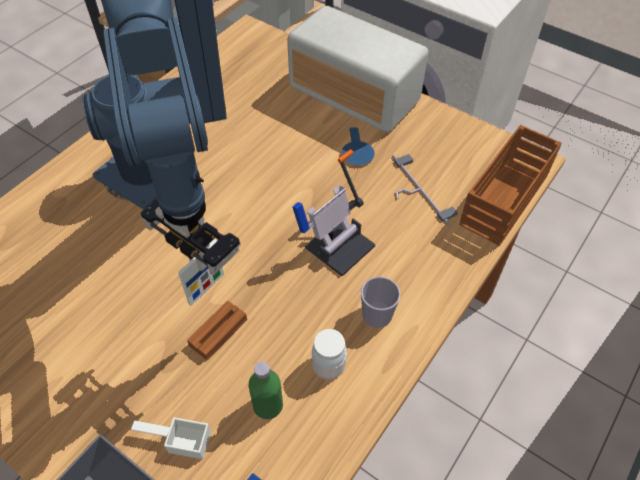

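```bash
cat >> h.py <<'E'
from scipy.spatial.transform import Rotation as Ro
def frameR(yaw=-7.15,th=-.3):
    return Ro.from_euler('ZY',[np.radians(yaw),th]).as_matrix()   # columns slot axes
H=np.array([.6045,.106,.035])
def slotpt(v,yaw=-7.15,th=-.3,H=H): return H+frameR(yaw,th)@np.asarray(v)
def toolR(F): return np.c_[F[:,0],-F[:,1],-F[:,2]]
def goto(P,F):
    """print shift in units of 25mm in tool axes now, and in target axes; rotvec units"""
    o=observe(); A=Ro.from_euler('xyz',o['ee_rot'],degrees=True).as_matrix(); T=toolR(F)
    d=np.asarray(P)-o['eef_pos']
    print('pos',o['eef_pos'],o['ee_rot'],'F',o['wrist_force'].round(1)); print('shift now-axes',(A.T@d/.025).round(2),'target-axes',(T.T@d/.025).round(2),'rot',(Ro.from_matrix(A.T@T).as_rotvec(degrees=True)/6).round(2))
E
python3 - <<'E'
from h import *
np.set_printoptions(precision=4,suppress=True)
d=load('w4');o=observe();A=Ro.from_euler('xyz',o['ee_rot'],degrees=True).as_matrix()
# ray in tool frame
for q,h in [((308,197),-.031),((329,197),-.031),((310,170),.089),((326,170),.089)]:
    O,r=ray(d,*q); O=A.T@(O-o['eef_pos']); r=A.T@r; print(q,O+r*(h-O[2])/r[2])
print('mouth',slotpt([-.015,0,.115]))
m=slotpt([-.015,0,.115]);F=frameR();print(F)
goto(m+.17*F[:,2],F)
E
```

```text
(308, 197) [-0.0023 -0.05   -0.031 ]
(329, 197) [ 0.0055 -0.05   -0.031 ]
(310, 170) [-0.0032 -0.0494  0.089 ]
(326, 170) [ 0.0077 -0.0494  0.089 ]
mouth [0.5566 0.112  0.1404]
[[ 0.9479  0.1245 -0.2932]
 [-0.1189  0.9922  0.0368]
 [ 0.2955  0.      0.9553]]
pos [ 0.512  -0.2656  0.2824] [179.9736  -0.0238  -2.3433] F [ 0.4  0.4 -0.9]
shift now-axes [ -0.84 -15.33  -0.83] target-axes [ -1.79 -15.21  -1.41] rot [-0.12  2.86  0.8 ]
```

Chart sits centred in the jaws (tool y −50 mm edge, as expected). Now I'll carry it over to the frame.

Request:
jog_arm --moves '[[[-0.05,-1,-0.2,0,0,0,0],[-0.05,-1,-0.2,0,0,0,0],[-0.05,-1,-0.2,0,0,0,0],[-0.05,-1,-0.2,0,0,0,0],[-0.05,-1,0,0,0,0,0]]]'

```text
time: 6.78
eef_pos: [0.5104, -0.1393, 0.3012]
ee_rot: [-180.0, 0.1, -2.4]
wrist_force: [-0.4, -0.4, 0.1]
opening: 0.084
```

Request:
jog_arm --moves '[[[-0.05,-1,0,0,0,0,0],[-0.05,-1,0,0,0,0,0],[-0.05,-1,0,0,0,0,0],[-0.05,-1,0,0,0,0,0],[-0.05,-1,0,0,0,0,0]]]'

```text
time: 7.2
eef_pos: [0.5087, -0.0139, 0.3002]
ee_rot: [-180.0, 0.2, -2.3]
wrist_force: [1.2, 0.2, -0.1]
opening: 0.087
```

Request:
jog_arm --moves '[[[-0.05,-1,0,0,0,0.8,0],[-0.05,-1,0,0,1,0,0],[-0.05,-1,0,0,1,0,0],[-0.05,-1,0,0,0.86,0,0],[0,-1,0,0,0,0,0]]]'

```text
time: 7.62
eef_pos: [0.5131, 0.111, 0.298]
ee_rot: [180.0, -17.0, -7.1]
wrist_force: [0.2, -0.7, -1.3]
opening: 0.085
```

Request:
jog_arm --moves '[[[0,0,0,0,0,0,0],[0,0,0,0,0,0,0]]]'

```text
time: 7.78
eef_pos: [0.5171, 0.1106, 0.3002]
ee_rot: [180.0, -17.0, -7.0]
wrist_force: [0.8, -0.5, -1.3]
opening: 0.086
```

Run:
```python
from h import *
np.set_printoptions(precision=4,suppress=True)
F=frameR();m=slotpt([-.015,0,.115]);goto(m+.12*F[:,2],F); snap('wrist','w5')
```

```text
pos [0.5171 0.1106 0.3002] [179.9538 -16.9931  -6.9503] F [ 0.8 -0.5 -1.3]
shift now-axes [-0.39 -0.26  1.77] target-axes [-0.4  -0.25  1.77] rot [-0.    0.03  0.03]
```

View pics/w5.png

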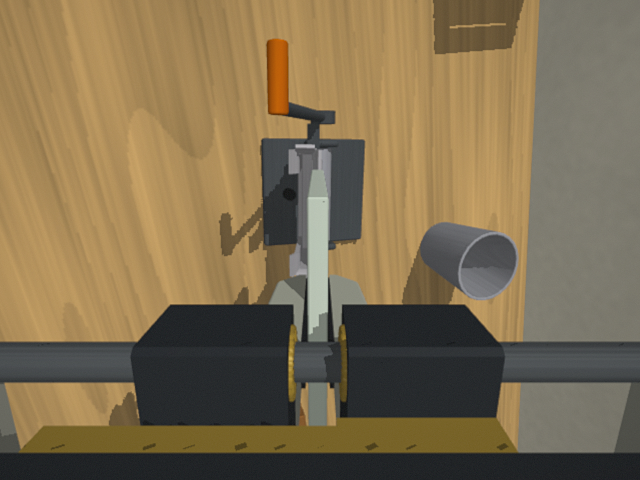

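Request:
jog_arm --moves '[[[-0.4,-0.25,0.5,0,0,0,0],[0,0,0.6,0,0,0,0],[0,0,0.5,0,0,0,0],[0,0,0,0,0,0,0],[0,0,0,0,0,0,0]]]'

```text
time: 8.25
eef_pos: [0.5213, 0.1141, 0.2594]
ee_rot: [180.0, -17.0, -7.2]
wrist_force: [-0.4, 0.1, -0.3]
opening: 0.082
```

Run:
```python
from h import *
np.set_printoptions(precision=4,suppress=True)
F=frameR();m=slotpt([-.015,0,.115]);goto(m+.12*F[:,2],F); d=snap('wrist','w6');crop(d,240,100,160,140,4,'w6a')
d=snap('scene','s6');crop(d,230,110,190,180,3.3,'s6a')
d=snap('top','t6');crop(d,180,200,160,110,4.5,'t6a')
```

```text
pos [0.5213 0.1141 0.2594] [179.9522 -16.9936  -7.2287] F [-0.4  0.1 -0.3]
shift now-axes [-0.06 -0.09  0.16] target-axes [-0.06 -0.09  0.16] rot [ 0.01  0.03 -0.01]
```

View pics/w6a.png

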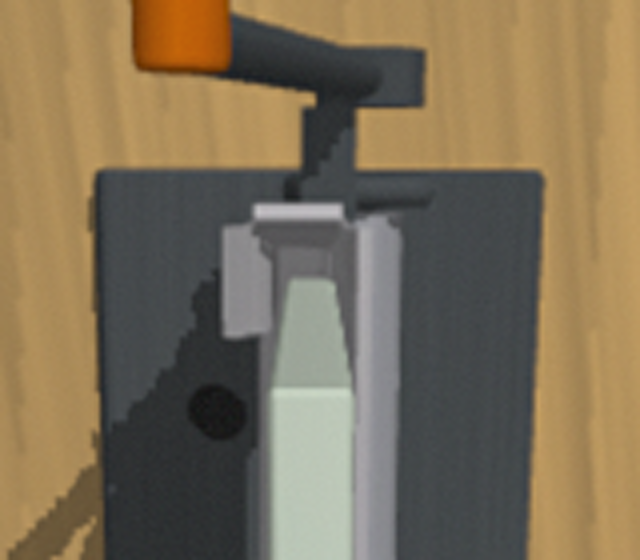

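View pics/s6a.png

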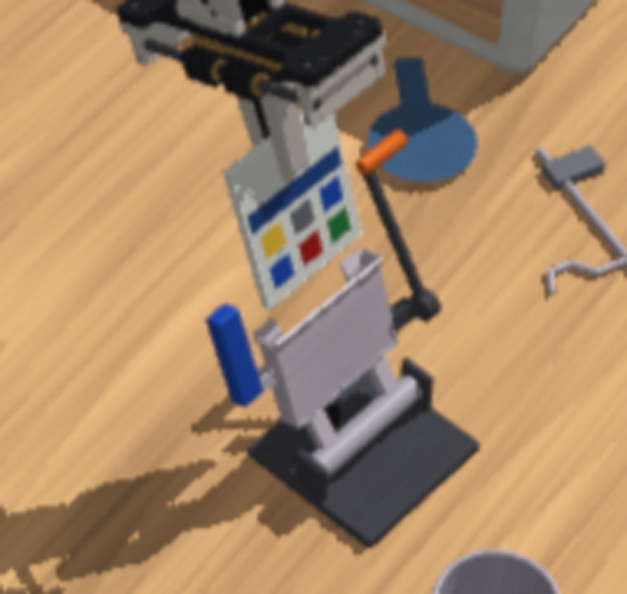

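Run:
```python
from h import *
np.set_printoptions(precision=4,suppress=True)
d=load('w6');o=observe();A=Ro.from_euler('xyz',o['ee_rot'],degrees=True).as_matrix()
for n,q,h in [('chart bottom',(290,280),.089),('',(335,280),.089),('chart top',(272,388),-.031),('',(351,388),-.031),('mouth end',(272,248),.124),('',(331,248),.124),('lip top',(253,207),.114),('',(345,207),.114)]:
    O,r=ray(d,q[0]/4+240,q[1]/4+100); O=A.T@(O-o['eef_pos']); r=A.T@r; print(n,q,(O+r*(h-O[2])/r[2])*1000)
```

```text
chart bottom (290, 280) [ -4.7881 -50.4265  89.    ]
 (335, 280) [  2.6854 -50.4326  89.    ]
chart top (272, 388) [ -4.4432 -51.1175 -31.    ]
 (351, 388) [  2.5883 -51.1253 -31.    ]
mouth end (272, 248) [ -8.732  -53.3954 124.    ]
 (331, 248) [  2.3613 -53.4035 124.    ]
lip top (253, 207) [-11.8332 -61.2961 114.    ]
 (345, 207) [  4.7496 -61.3065 114.    ]
```

View pics/t6a.png

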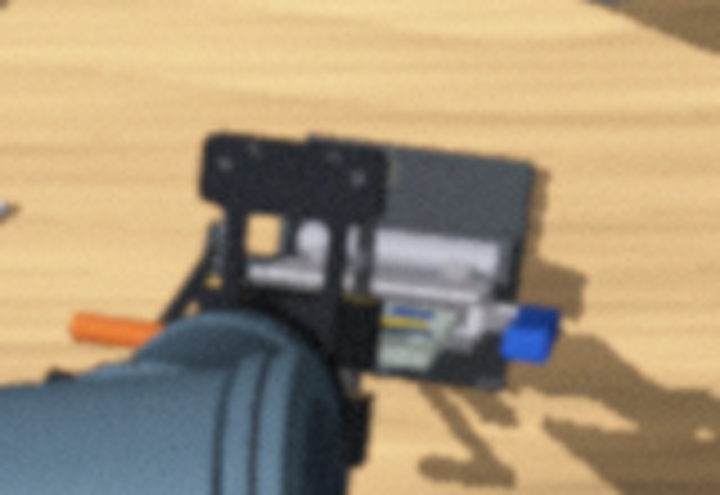

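Measured relative to the chart, the slot is off by −2.3 mm in tool x and about −1.3 mm in tool y. That agrees with the pose estimate, so I'll correct by that and enter the lips.

Request:
jog_arm --moves '[[[-0.085,-0.055,0,0,0,0,0],[0,0,0.5,0,0.03,0,0],[0,0,0.5,0,0,0,0],[0,0,0,0,0,0,0],[0,0,0,0,0,0,0]]]'

```text
time: 8.82
eef_pos: [0.5265, 0.1161, 0.2361]
ee_rot: [180.0, -17.3, -7.1]
wrist_force: [-0.5, 0.6, -0.4]
opening: 0.086
```

Run:
```python
from h import *
np.set_printoptions(precision=4,suppress=True)
F=frameR();m=slotpt([-.015,0,.115]);goto(m+.019*F[:,2],F); d=snap('wrist','w7');crop(d,240,100,160,140,4,'w7a')
d=snap('scene','s7');crop(d,270,135,110,100,6,'s7a')
```

```text
pos [0.5265 0.1161 0.2361] [179.9892 -17.293   -7.1341] F [-0.5  0.6 -0.4]
shift now-axes [0.02 0.01 3.25] target-axes [0.03 0.01 3.25] rot [ 0.   -0.02  0.  ]
```

View pics/w7a.png

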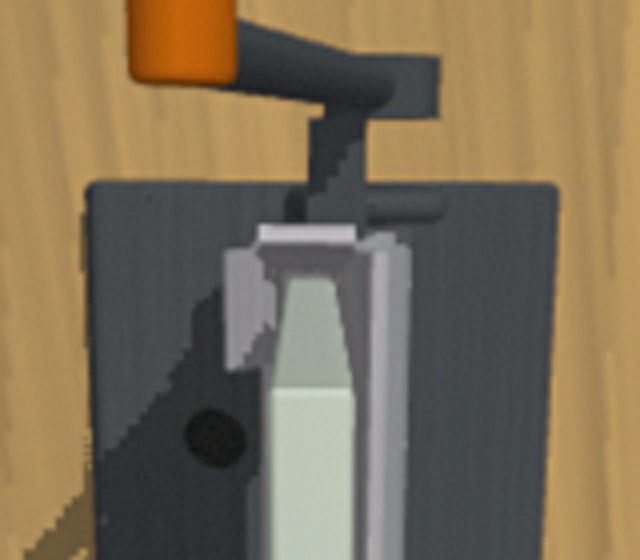

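View pics/s7a.png

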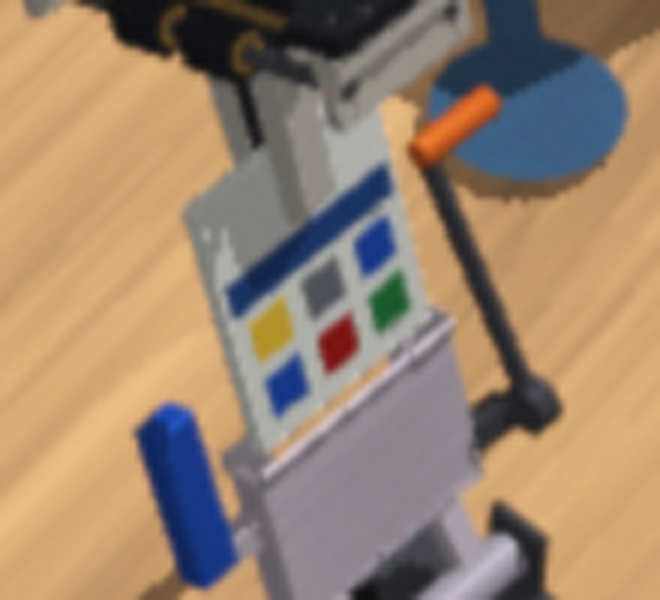

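Request:
jog_arm --moves '[[[-0.02,0,0.3,0,0,0,0],[0,0,0.3,0,0,0,0],[0,0,0.3,0,0,0,0],[0,0,0.3,0,0,0,0]]]'

```text
time: 9.25
eef_pos: [0.5354, 0.115, 0.2065]
ee_rot: [180.0, -17.3, -7.1]
wrist_force: [0.3, 0.1, -0.5]
opening: 0.085
```

Run:
```python
from h import *
np.set_printoptions(precision=4,suppress=True)
F=frameR();m=slotpt([-.015,0,.115]);goto(m+.019*F[:,2],F); print(observe()['ft_torque'],F.T@observe()['wrist_force'])
```

```text
pos [0.5354 0.115  0.2065] [179.9952 -17.3406  -7.1288] F [ 0.3  0.1 -0.5]
shift now-axes [0.03 0.01 2.02] target-axes [0.04 0.01 2.02] rot [-0.   -0.03  0.  ]
[0.0123 0.256  0.084 ] [ 0.1644  0.1285 -0.5272]
```

No contact force yet, with about 20 mm in. I'll keep going.

Request:
jog_arm --moves '[[[0,0,0.4,0,0,0,0],[0,0,0.4,0,0,0,0],[0,0,0.4,0,0,0,0],[0,0,0.3,0,0,0,0]]]'

```text
time: 9.58
eef_pos: [0.5463, 0.1134, 0.1698]
ee_rot: [180.0, -17.3, -7.1]
wrist_force: [0.7, 0.2, -1.1]
opening: 0.085
```

Run:
```python
from h import *
np.set_printoptions(precision=4,suppress=True)
F=frameR();m=slotpt([-.015,0,.115]);goto(m+.019*F[:,2],F); print(observe()['ft_torque'],F.T@observe()['wrist_force'])
```

```text
pos [0.5463 0.1134 0.1698] [179.9828 -17.2614  -7.1402] F [ 0.7  0.2 -1.1]
shift now-axes [0.05 0.01 0.48] target-axes [0.05 0.01 0.48] rot [ 0.   -0.01  0.  ]
[-0.0897  0.2841 -0.0195] [ 0.3043  0.308  -1.2658]
```

Request:
jog_arm --moves '[[[0,0,0.2,0,0,0,0],[0,0,0.15,0,0,0,0],[0,0,0.08,0,0,0,0],[0,0,0.08,0,0,0,0]]]'

```text
time: 9.92
eef_pos: [0.5502, 0.1131, 0.1592]
ee_rot: [-180.0, -17.3, -7.1]
wrist_force: [-1.5, 0.1, 4.0]
opening: 0.083
```

Run:
```python
from h import *
np.set_printoptions(precision=4,suppress=True)
F=frameR();m=slotpt([-.015,0,.115]);goto(m+.019*F[:,2],F); print(observe()['ft_torque'],F.T@observe()['wrist_force'])
```

```text
pos [0.5502 0.1131 0.1592] [-179.9978  -17.3333   -7.1428] F [-1.5  0.1  4. ]
shift now-axes [0.02 0.01 0.03] target-axes [0.02 0.01 0.03] rot [-0.   -0.02  0.  ]
[ 0.0109  0.4262 -0.0678] [-0.212  -0.1151  4.268 ]
```

Request:
jog_arm --moves '[[[0,0,0.06,0,0,0,0],[0,0,0.04,0,0,0,0],[0,0,0,0,0,0,0]]]'

```text
time: 10.17
eef_pos: [0.5505, 0.1132, 0.1591]
ee_rot: [180.0, -17.4, -7.1]
wrist_force: [-9.7, -0.8, 14.1]
opening: 0.081
```

Run:
```python
from h import *
np.set_printoptions(precision=4,suppress=True)
F=frameR();m=slotpt([-.015,0,.115]);goto(m+.019*F[:,2],F); print(F.T@observe()['wrist_force'])
d=snap('scene','s8');crop(d,270,115,120,110,6,'s8a')
```

```text
pos [0.5505 0.1132 0.1591] [179.9952 -17.3987  -7.1213] F [-9.7 -0.8 14.1]
shift now-axes [0.02 0.02 0.03] target-axes [0.02 0.02 0.03] rot [-0.   -0.03  0.  ]
[-4.8888 -2.0059 16.2852]
```

View pics/s8a.png

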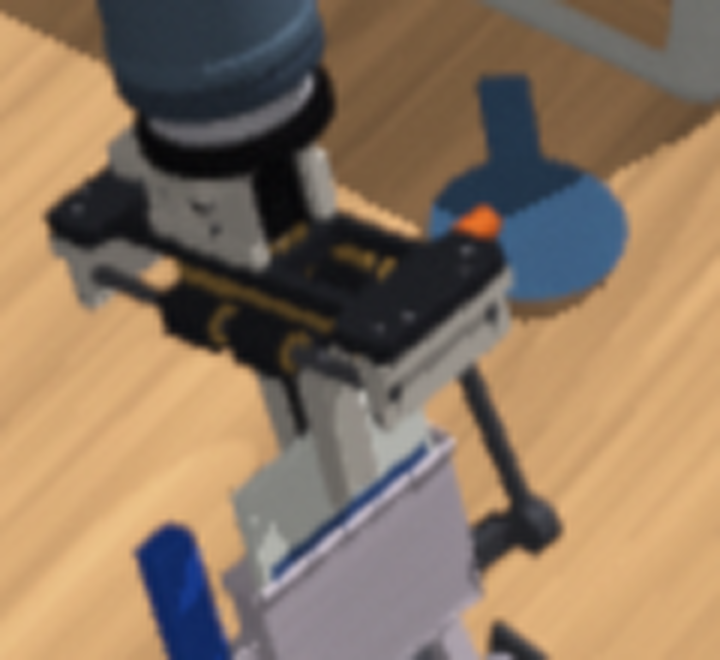

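The wrist feels 16 N from the slot floor with no further motion, at the depth I predicted, so the chart is home. I'll release and back out along the slot axis.

Request:
jog_arm --moves '[[[0,0,-0.05,0,0,0,40],[0,0,0,0,0,0,40],[0,0,0,0,0,0,40],[0,0,-0.4,0,0,0,40],[0,0,-0.8,0,0,0,40]]]'

```text
time: 10.63
eef_pos: [0.5403, 0.114, 0.185]
ee_rot: [180.0, -17.1, -7.1]
wrist_force: [0.5, -0.1, 0.6]
opening: 0.391
```

Request:
jog_arm --moves '[[[0,0,-1,0,0,0,40],[0,0,-1,0,0,0,20],[0,0,-1,0,0,0,10],[0,0,-0.5,0,0,0,0],[0,0,0,0,0,0,0]]]'

```text
time: 11.05
eef_pos: [0.517, 0.1178, 0.2747]
ee_rot: [-179.9, -17.7, -7.1]
wrist_force: [-0.6, -0.1, -0.1]
opening: 0.193
```

Run:
```python
from h import *
d=snap('scene','s9');crop(d,270,125,120,120,5,'s9a');d=snap('wrist','w9')
print(observe()['eef_pos'],observe()['ee_rot'],observe()['opening'])
```

```text
[0.51584045 0.11748266 0.27074281] [-179.98492959  -17.40815161   -7.138652  ] 0.10808074148380611
```

View pics/s9a.png

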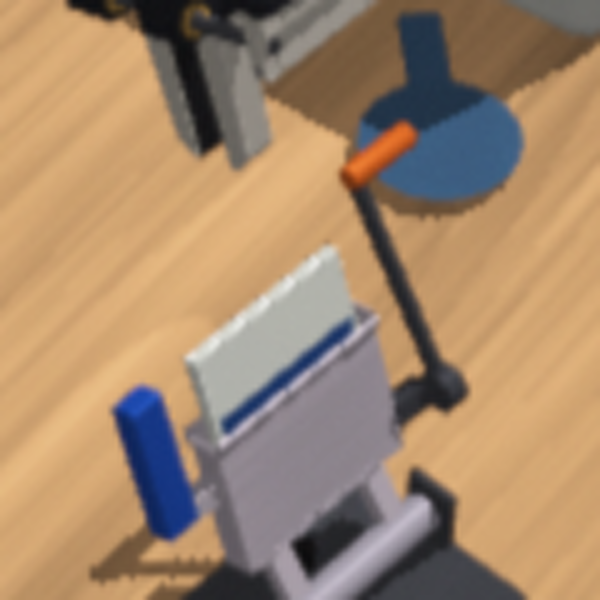

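View pics/w9.png

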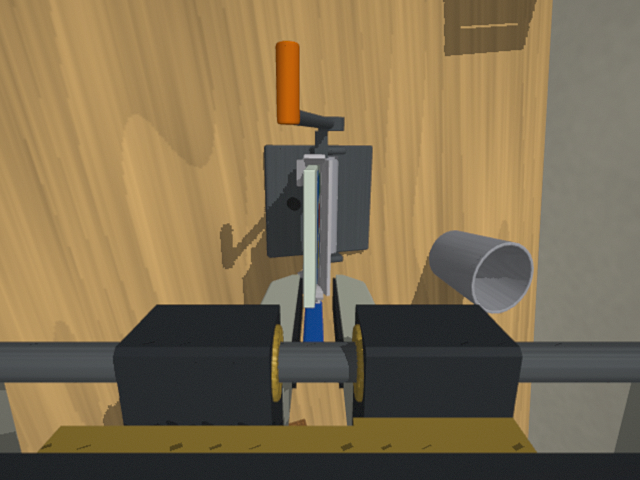

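The chart is fully seated, leaving only a thin strip above the lips. Next is the kickstand tab, at (288,82) in the wrist view.

Run:
```python
from h import *
np.set_printoptions(precision=4,suppress=True)
d=load('w9'); print('tab',onz(d,288,82,.199),onz(d,288,42,.199),onz(d,288,123,.199))
pv=slotpt([0,.107,.06]);print('pivot',pv)
F=frameR(th=0)
goto(np.array([.493,.223,.275]),F)
```

```text
tab [0.5343 0.2199 0.199 ] [0.5374 0.2411 0.199 ] [0.531 0.197 0.199]
pivot [0.6002 0.2144 0.0923]
pos [0.5158 0.1175 0.2707] [-179.9849  -17.4082   -7.1387] F [-0.4 -0.1 -0.8]
shift now-axes [-1.31 -4.07 -0.59] target-axes [-1.43 -4.07 -0.17] rot [-0.  -2.9  0. ]
```

Request:
jog_arm --moves '[[[0,-0.8,0,0,-1,0,0],[-0.3,-0.8,0,0,-1,0,0],[-0.4,-0.8,0,0,-0.9,0,0],[-0.35,-0.8,0,0,0,0,0],[-0.3,-0.8,0,0,0,0,0]]]'

```text
time: 11.57
eef_pos: [0.4952, 0.2211, 0.2649]
ee_rot: [179.9, 0.4, -7.2]
wrist_force: [0.2, 0.1, 0.3]
opening: 0.004
```

Run:
```python
from h import *
F=frameR(th=0)
goto(np.array([.493,.223,.172]),F)
```

```text
pos [0.49521741 0.22112654 0.26485737] [179.90025252   0.36779752  -7.23229639] F [0.2 0.1 0.3]
shift now-axes [-0.07 -0.07  3.71] target-axes [-0.1  -0.06  3.71] rot [ 0.02  0.06 -0.01]
```

Request:
jog_arm --moves '[[[-0.1,-0.06,0.9,0,0,0,0],[0,0,0.9,0,0,0,0],[0,0,0.9,0,0,0,0],[0,0,0.9,0,0,0,0],[0,0,0,0,0,0,0]]]'

```text
time: 11.98
eef_pos: [0.4888, 0.2217, 0.1717]
ee_rot: [179.8, 0.7, -7.1]
wrist_force: [-1.8, -0.6, -0.0]
opening: 0.005
```

Request:
jog_arm --moves '[[[0.4,0,0,0,0,0,0],[0.4,0,0,0,0,0,0],[0.4,0,0,0,0,0,0],[0.4,0,0,0,0,0,0]]]'

```text
time: 12.32
eef_pos: [0.5346, 0.2175, 0.1793]
ee_rot: [-180.0, -0.1, -7.2]
wrist_force: [-0.7, -0.0, 0.4]
opening: 0.005
```

Run:
```python
from h import *
print(observe()['eef_pos'],observe()['wrist_force'])
d=snap('scene','s10');crop(d,250,85,150,140,4,'s10a');d=snap('wrist','w10')
```

```text
[0.53456965 0.21753035 0.17931077] [-0.67432564 -0.03775852  0.3636138 ]
```

View pics/s10a.png

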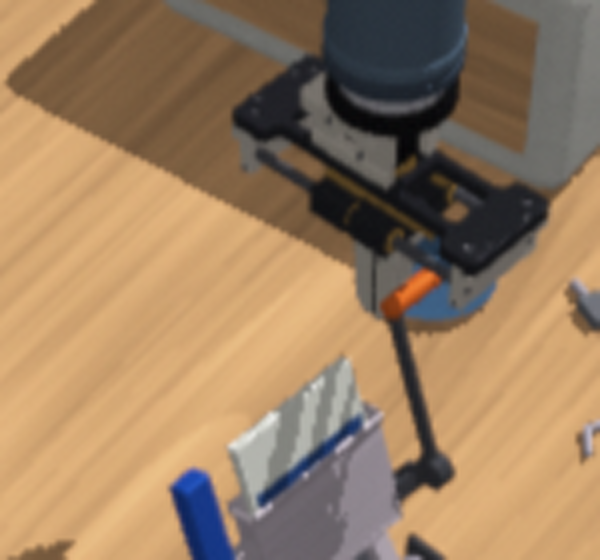

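View pics/w10.png

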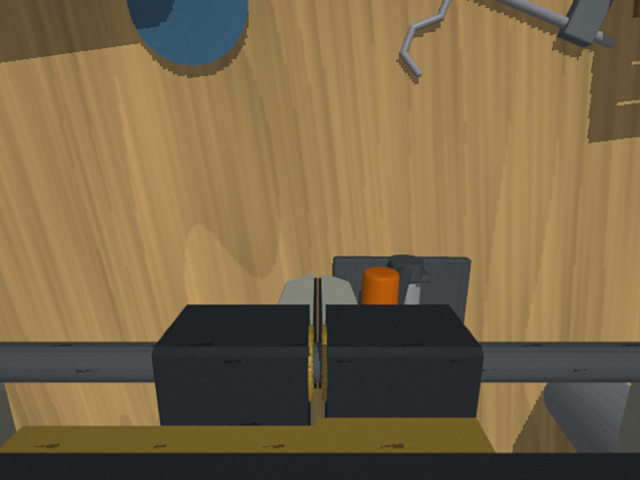

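The fingers are behind the tab in contact, and it is already moving. I'll keep sweeping.

Request:
jog_arm --moves '[[[0.45,0,0,0,0,0,0],[0.45,0,0,0,0,0,0],[0.45,0,0,0,0,0,0],[0.4,0,0,0,0,0,0],[0.4,0,0,0,0,0,0]]]'

```text
time: 12.83
eef_pos: [0.5866, 0.2108, 0.178]
ee_rot: [-180.0, 0.0, -7.1]
wrist_force: [-0.5, -0.1, 0.7]
opening: 0.002
```

Request:
jog_arm --moves '[[[0.4,0,0,0,0,0,0],[0.4,0,0,0,0,0,0],[0.4,0,0,0,0,0,0],[0.4,0,0,0,0,0,0],[0,0,0,0,0,0,0]]]'

```text
time: 13.25
eef_pos: [0.6272, 0.2055, 0.1775]
ee_rot: [180.0, 0.0, -7.2]
wrist_force: [-0.6, 0.0, -0.4]
opening: 0.005
```

Run:
```python
from h import *
print(observe()['eef_pos'],observe()['wrist_force'])
d=snap('scene','s11');crop(d,260,95,150,180,3.3,'s11a')
```

```text
[0.62718399 0.20545279 0.17746265] [-0.64981922  0.0278865  -0.37968979]
```

View pics/s11a.png

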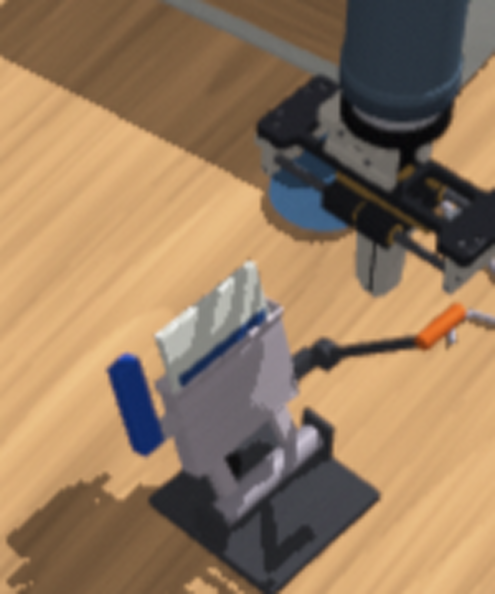

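The kickstand went over to the back and I'll check again once it has settled. I'll raise the tool now and head for the post.

Request:
jog_arm --moves '[[[0,0,-1,0,0,0,0],[0,0,-1,0,0,0,0],[0,0,-1,0,0,0,10],[0,0,-1,0,0,0,30],[0,0,-1,0,0,0,50]]]'

```text
time: 13.72
eef_pos: [0.6246, 0.2062, 0.3041]
ee_rot: [-180.0, 0.1, -7.1]
wrist_force: [0.9, 0.9, -0.5]
opening: 0.17
```

Run:
```python
from h import *
np.set_printoptions(precision=4,suppress=True)
d=snap('scene','s12');crop(d,260,115,150,180,3.3,'s12a')
t=snap('top','t12');crop(t,170,160,170,130,4.4,'t12a')
F=frameR()
print(slotpt([-.015,-.085,.1212]));goto(slotpt([-.015,-.085,.24]),F)
```

```text
[0.5442 0.0279 0.1464]
pos [0.6267 0.2066 0.3083] [-179.8557   -0.4218   -7.1108] F [-0.6  0.4  1.1]
shift now-axes [-3.81  7.5   1.89] target-axes [-4.19  7.5   0.73] rot [-0.02  2.79  0.  ]
```

View pics/s12a.png

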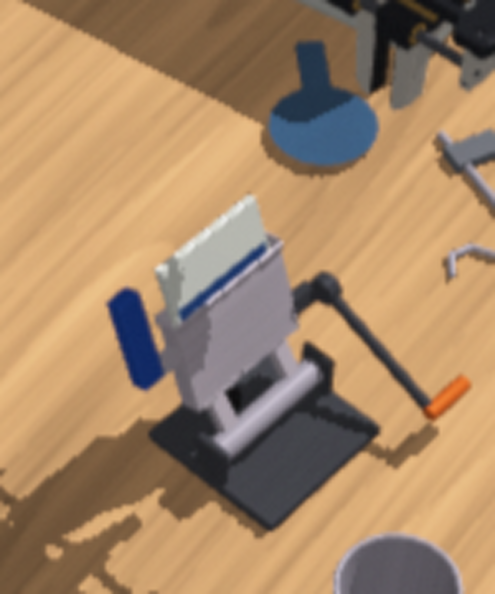

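View pics/t12a.png

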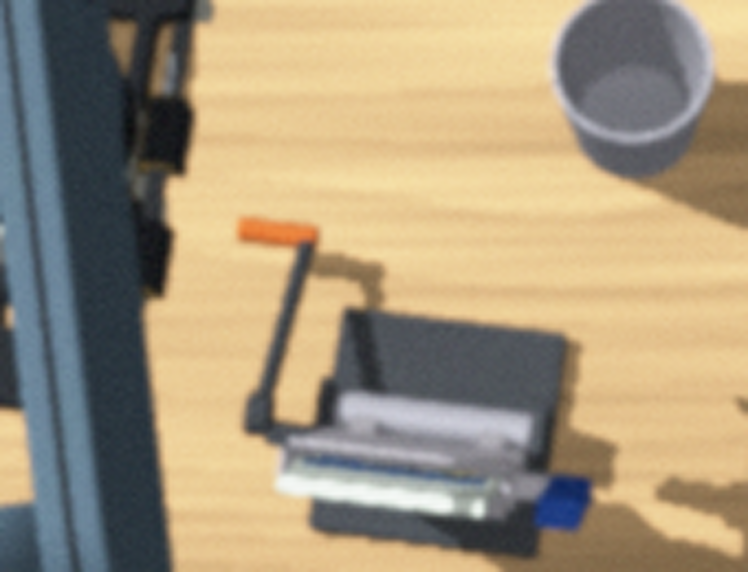

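Request:
jog_arm --moves '[[[-0.5,1,0,0,0,0,60],[-0.5,1,0,0,0,0,60],[-0.5,1,0,0,0,0,60],[-0.5,1,0.2,0,0,0,60],[-0.5,1,0.2,0,0,0,60]]]'

```text
time: 14.23
eef_pos: [0.5462, 0.0891, 0.2917]
ee_rot: [180.0, 0.1, -7.1]
wrist_force: [0.6, -0.6, 0.3]
opening: 0.611
```

Request:
jog_arm --moves '[[[-0.5,1,0.2,0,0,0,60],[-0.5,1,0.2,0,0.93,0,60],[-0.5,0.5,0.2,0,0.93,0,60],[0,0,0,0,0.93,0,60],[0,0,0,0,0,0,60]]]'

```text
time: 14.65
eef_pos: [0.4975, 0.033, 0.2734]
ee_rot: [-180.0, -16.5, -7.2]
wrist_force: [-0.8, 0.7, -0.3]
opening: 0.645
```

Run:
```python
from h import *
np.set_printoptions(precision=4,suppress=True)
s,t=load('s12'),load('t12')
tab,_=tri(s,(395.8,235.3),t,(233.2,212.7)); pv=slotpt([0,.107,.06]); v=frameR().T@(tab-pv); print('tab',tab,_,v,np.linalg.norm(v),'angle rel frame',np.arctan2(v[0],v[2]))
v0=frameR().T@(np.array([.5345,.2205,.199])-pv); print('start ang',np.arctan2(v0[0],v0[2]))
F=frameR()
goto(slotpt([-.015,-.085,.24]),F);d=snap('wrist','w12')
```

```text
tab [0.7126 0.195  0.0359] 6.128931783723949 [ 0.0922 -0.0053 -0.0876] 0.1272777449128704 angle rel frame 2.3306799971315355
start ang -0.2538742134494097
pos [0.4975 0.033  0.2734] [-179.9798  -16.5176   -7.1836] F [-0.8  0.7 -0.3]
shift now-axes [ 0.3  -0.03  0.65] target-axes [ 0.29 -0.03  0.66] rot [-0.    0.11 -0.01]
```

View pics/w12.png

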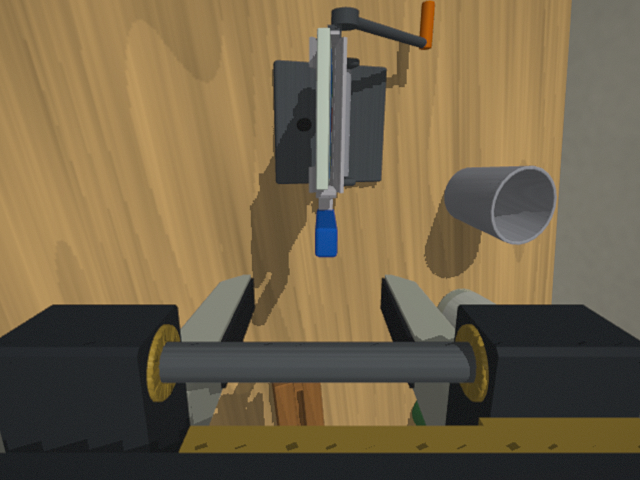

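Kickstand travel measures 2.58 rad against the 2.57 stop, so it is fully down. The post's top face is at about (326,245), and I'll align with it before descending.

Run:
```python
from h import *
np.set_printoptions(precision=4,suppress=True)
d=load('w12');o=observe();A=Ro.from_euler('xyz',o['ee_rot'],degrees=True).as_matrix()
pt=slotpt([-.015,-.085,.17]); h=(A.T@(pt-o['eef_pos'])); print('model',h*1000)
for q in [(326,245),(316,232),(337,257)]:
    O,r=ray(d,*q); O=A.T@(O-o['eef_pos']); r=A.T@r; print(q,(O+r*(h[2]-O[2])/r[2])*1000)
goto(slotpt([-.015,-.085,.135]),frameR())
```

```text
model [ 5.5287 -0.5987 87.418 ]
(326, 245) [ 3.1892  0.496  87.418 ]
(316, 232) [-3.783  -8.8457 87.418 ]
(337, 257) [10.9858  9.2737 87.418 ]
pos [0.4999 0.0328 0.2752] [-179.9787  -16.502    -7.1722] F [-0.1 -0.2 -0. ]
shift now-axes [ 0.24 -0.02  4.9 ] target-axes [ 0.18 -0.02  4.9 ] rot [-0.    0.11 -0.  ]
```

Request:
jog_arm --moves '[[[0.18,0,0.9,0,0.11,0,60],[0,0,0.9,0,0,0,60],[0,0,0.9,0,0,0,60],[0,0,0.9,0,0,0,50],[0,0,0.9,0,0,0,40]]]'

```text
time: 15.12
eef_pos: [0.5426, 0.0279, 0.1697]
ee_rot: [-180.0, -17.3, -7.1]
wrist_force: [0.9, 0.1, -0.2]
opening: 0.549
```

Request:
jog_arm --moves '[[[0,0,0.6,0,0,0,40],[0,0,0.3,0,0,0,40],[0,0,0,0,0,0,40]]]'

```text
time: 15.37
eef_pos: [0.5477, 0.0271, 0.1469]
ee_rot: [-180.0, -17.1, -7.1]
wrist_force: [-0.7, 0.1, 0.3]
opening: 0.434
```

Run:
```python
from h import *
goto(slotpt([-.015,-.085,.1212]),frameR()); snap('wrist','w13');d=snap('scene','s13');crop(d,230,105,170,170,3.4,'s13a')
```

```text
pos [0.54767704 0.02706732 0.14693428] [-179.98780312  -17.0689763    -7.11603575] F [-0.7  0.1  0.3]
shift now-axes [-0.14 -0.02 -0.02] target-axes [-0.14 -0.02 -0.02] rot [-0.    0.02  0.01]
```

View pics/w13.png

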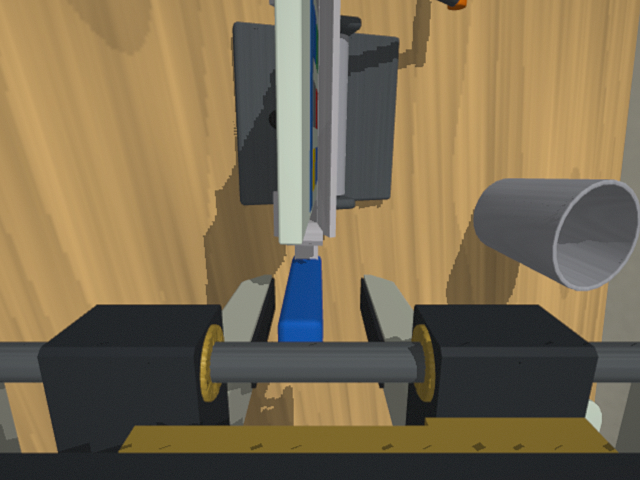

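View pics/s13a.png

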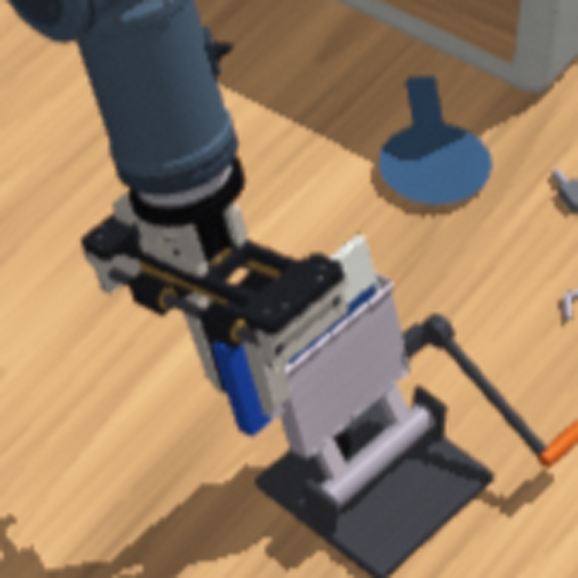

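The post at x≈301 sits toward the front finger, with the jaw centre at about 318. I'll centre on it, then close.

Request:
jog_arm --moves '[[[-0.16,0,0,0,0.02,0,30],[0,0,0,0,0,0,18],[0,0,0,0,0,0,0],[0,0,0,0,0,0,0],[0,0,0,0,0,0,0]]]' --newtons 45

```text
time: 15.88
eef_pos: [0.5415, 0.0276, 0.1477]
ee_rot: [-180.0, -17.2, -7.1]
wrist_force: [-6.5, -1.2, 7.1]
opening: 0.171
```

Request:
jog_arm --moves '[[[0,0,0,0,0,0,0],[0,0,0,0,0,0,0]]]'

```text
time: 16.05
eef_pos: [0.5416, 0.0276, 0.1477]
ee_rot: [-180.0, -17.3, -7.2]
wrist_force: [-7.5, -0.5, 5.7]
opening: 0.168
```

```bash
cat >> h.py <<'E'
def arcplan(n,dth,center=None):
    # per-row tool-frame shift/rot for rotating about hinge by dth each row
    o=observe(); A=Ro.from_euler('xyz',o['ee_rot'],degrees=True).as_matrix(); F=frameR(th=0); ax=F[:,1]
    q=Ro.from_rotvec(ax*dth); p=o['eef_pos']; p2=H+q.apply(p-H)
    print('shift',(A.T@(p2-p)/.025).round(3),'rot',(A.T@(ax*np.degrees(dth)/6)).round(3))
E
python3 - <<'E'
from h import *
goto(slotpt([-.015,-.085,.1212]),frameR()); print(observe()['ft_torque'],observe()['opening']*93)
for k in (10,15): print(k); arcplan(1,.3/k)
E
```

```text
pos [0.54157272 0.02760831 0.14773787] [-179.98737916  -17.26658046   -7.1571554 ] F [-7.5 -0.5  5.7]
shift now-axes [ 0.08 -0.02  0.08] target-axes [ 0.08 -0.02  0.08] rot [-0.   -0.01 -0.  ]
[ 0.1119922   1.54221297 -0.1864665 ] 15.669805274154964
10
shift [ 0.148 -0.    -0.018] rot [-0.    -0.286  0.   ]
15
shift [ 0.099 -0.    -0.012] rot [-0.    -0.191  0.   ]
```

Gripped, with the opening at 15.7 mm on the 16 mm post. Now I'll swing it up about the hinge.

Request:
jog_arm --moves '[[[0.15,0,-0.018,0,-0.286,0,0],[0.15,0,-0.018,0,-0.286,0,0],[0.15,0,-0.018,0,-0.286,0,0],[0.15,0,-0.018,0,-0.286,0,0],[0.15,0,-0.018,0,-0.286,0,0]]]'

```text
time: 16.47
eef_pos: [0.5589, 0.0253, 0.154]
ee_rot: [-180.0, -8.5, -7.2]
wrist_force: [-3.6, -1.2, -1.4]
opening: 0.165
```

Run:
```python
from h import *
goto(slotpt([-.015,-.085,.1212],th=-.15),frameR(th=-.15)); print(observe()['ft_torque'],observe()['opening']*93)
goto(slotpt([-.015,-.085,.1212],th=0),frameR(th=0))
```

```text
pos [0.55891275 0.02527118 0.1540344 ] [-179.99142319   -8.5416085    -7.17851184] F [-3.6 -1.2 -1.4]
shift now-axes [ 0.08 -0.03  0.07] target-axes [ 0.08 -0.03  0.07] rot [-0.    0.01 -0.  ]
[ 0.2880886   1.25507458 -0.21232463] 15.359783604542535
pos [0.55891275 0.02527118 0.1540344 ] [-179.99142319   -8.5416085    -7.17851184] F [-3.6 -1.2 -1.4]
shift now-axes [ 0.81 -0.03  0.03] target-axes [ 0.81 -0.03 -0.09] rot [-0.   -1.42 -0.  ]
```

Request:
jog_arm --moves '[[[0.15,0,-0.018,0,-0.286,0,0],[0.15,0,-0.018,0,-0.286,0,0],[0.15,0,-0.018,0,-0.286,0,0],[0.15,0,-0.018,0,-0.286,0,0],[0.15,0,-0.018,0,-0.286,0,0]]]'

```text
time: 16.88
eef_pos: [0.577, 0.0228, 0.1576]
ee_rot: [180.0, 0.1, -7.2]
wrist_force: [-4.4, -1.3, -3.4]
opening: 0.169
```

Request:
jog_arm --moves '[[[0,0,0,0,0,0,0],[0,0,0,0,0,0,0],[0,0,0,0,0,0,0]]]'

```text
time: 17.13
eef_pos: [0.5769, 0.0228, 0.1576]
ee_rot: [180.0, 0.0, -7.2]
wrist_force: [-5.1, -2.1, -1.5]
opening: 0.176
```

Run:
```python
from h import *
goto(slotpt([-.015,-.085,.1212],th=0),frameR(th=0)); print(observe()['ft_torque'],observe()['opening']*93)
snap('wrist','w14');d=snap('scene','s14');crop(d,240,115,165,165,3.5,'s14a');snap('top','t14')
```

```text
pos [0.57689454 0.02281419 0.15761007] [ 1.79991746e+02  1.62398838e-03 -7.17637535e+00] F [-5.1 -2.1 -1.5]
shift now-axes [ 0.08 -0.04  0.06] target-axes [ 0.08 -0.04  0.06] rot [ 0.  0. -0.]
[ 0.35109465  1.44450777 -0.24725891] 16.334488932804
```

View pics/s14a.png

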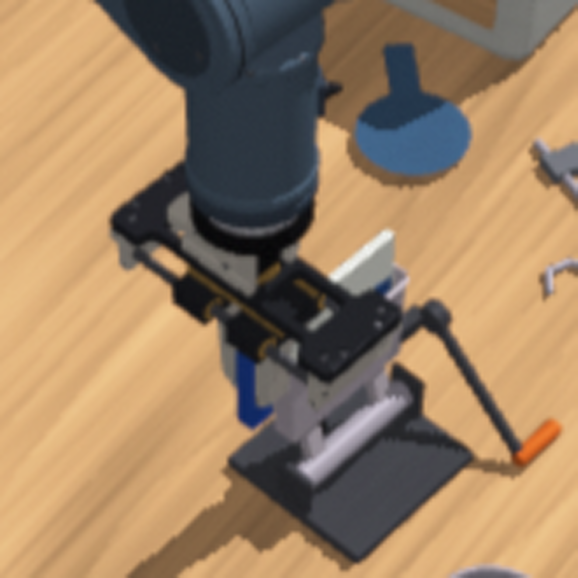

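View pics/w14.png

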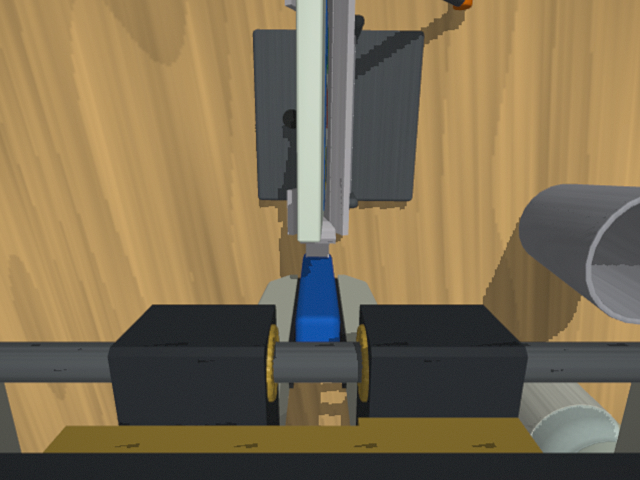

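View pics/t14.png

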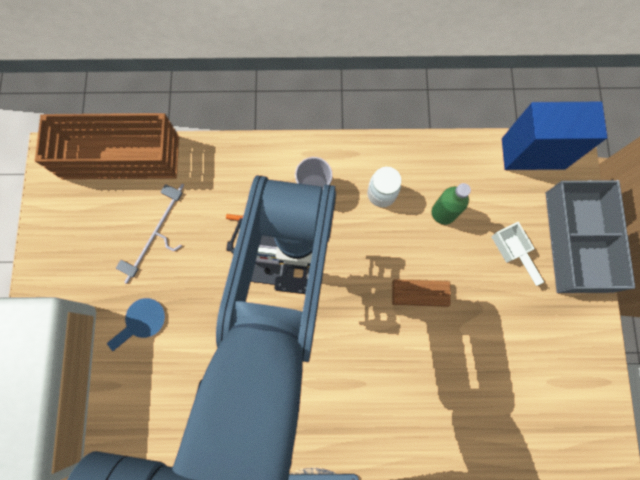

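Run:
```python
from h import *
np.set_printoptions(precision=3,suppress=True)
def orange(d):
    c=d['color'].astype(int); m=((c[...,0]>150)&(c[...,1]<120)&(c[...,2]<70)).astype(np.uint8); m[:, :150]=0
    nl,l,st,ce=cv2.connectedComponentsWithStats(m); i=1+np.argmax(st[1:,4]); return ce[i],st[i]
def tabpt(th): return slotpt([.125*np.sin(2.316),.107,.06+.125*np.cos(2.316)],th=th)
a=load('s12');b=load('s14')
pa,pb=orange(a),orange(b);print(pa,pb)
print('model -.3',proj(a,tabpt(-.3)))
off=pa[0]-proj(a,tabpt(-.3))
for th in (-.06,-.03,0,.03): print(th,proj(b,tabpt(th))+off)
```

```text
(array([502.051, 195.047]), array([479, 175,  60,  38, 724], dtype=int32)) (array([501.121, 193.008]), array([469, 149,  74,  65, 863], dtype=int32))
model -.3 [395.707 233.642]
-0.06 [500.587 199.95 ]
-0.03 [500.293 200.462]
0 [499.975 200.95 ]
0.03 [499.634 201.414]
```

Run:
```python
from h import *
np.set_printoptions(precision=3,suppress=True)
def orange(d):
    c=d['color'].astype(float)[220:260,375:420]; w=(c[...,0]-c[...,2]>150)&(c[...,0]-c[...,1]>85); w=w*1.
    ys,xs=np.mgrid[220:260,375:420]; return np.array([(w*xs).sum(),(w*ys).sum()])/w.sum(),w.sum()
def tabpt(th): return slotpt([.125*np.sin(2.316),.107,.06+.125*np.cos(2.316)],th=th)
a=load('s12');b=load('s14');b2=snap('scene','s15')
pa,pb=orange(a),orange(b);print(pa,pb,orange(b2))
off=pa[0]-proj(a,tabpt(-.3)); print('off',off)
for th in (-.06,-.03,0,.03): print(th,proj(b,tabpt(th))+off)
o=observe();print(o['time'],o['eef_pos'],o['wrist_force'],o['opening'])
```

```text
(array([395.696, 234.25 ]), np.float64(56.0)) (array([393.698, 240.038]), np.float64(53.0)) (array([393.698, 240.038]), np.float64(53.0))
off [-0.011  0.608]
-0.06 [394.232 239.153]
-0.03 [393.938 239.665]
0 [393.62  240.153]
0.03 [393.28  240.617]
17.3333 [0.577 0.023 0.158] [-5.144 -1.674 -1.197] 0.16945424563572545
```

The tab position puts the frame at about −0.005 rad. It is steady and held, and the bystanders sit where they did in the first top picture. I'll hand it in.

Run:
```python
from h import *
print(finish_job());
```

```text
the job is handed in; nothing more can be done
None
```

The job is handed in at about 17.3 s of the 61 s allowed, and my last checks found nothing wrong. The hand-in reported no verdict.

- **Chart:** I took it out of the pine block and slid it down the leaning slot. At the predicted depth the slot floor pushed back with 16 N and it would go no further.
- **Kickstand:** I pushed the tab over the top with closed fingers. It dropped to the back on its own, with a measured travel of 2.58 rad against the 2.57 stop.
- **Frame:** I gripped the blue post at 45 N; the opening read about 16 mm, matching the post. I swung it up about the hinge, and the kickstand tab's image position puts the lean at about −0.005 rad. The arm is still holding it there, with a steady wrist force of about 5 N.
- **Other items:** In the last top view, the tin, jar, bottle, scoop, spoon rest and clip hanger looked to be in their starting places. I judged that by eye and did not measure it.

**Disagreements between measurements:**
- The scene and top camera rays missed each other by 4–9 mm. Close wrist views settled the frame position to about 2 mm.
- The post was gripped about 2 mm off my model's centre. That explains a steady torque of about 1.4 N m at the wrist.

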